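Pack the strap clamp and hold it down for the nut

ROBOT

A 6-joint arm with a two-finger parallel gripper is mounted at the origin on the work surface. World frame = base frame: x ahead of the robot, y to its left, z up, the work surface at z = 0. Lengths are in m, angles in degrees, forces in N, time in s.
With the tool pointing down it reaches from about 0.3 to 0.75 m from the base axis. Payload 8.5 kg.
Tool frame: the origin (TCP) lies midway between the tips of the shut fingers; the grasp point (between the pads) lies 19 mm behind it (env.grip_depth is the distance from the TCP to the grasp point, in m); x points along the fingers, y is the direction in which the jaws open and shut, and the axes are right-handed (so a half turn about x gives the same grasp; the last joint's range is limited). The gripper opens to 85 mm and grips with 20 to 120 N. Pads are 22 mm wide; open, the fingers measure 114 mm over their backs; the gripper's body (76 mm by 85 mm) begins 54 mm behind the grasp point. The pads swing forward as they close: fully open they stand 13 mm farther back than shut.
Start: joints at [51.664, 21.807, 74.336, -0, 83.858, -12.336], TCP at [0.241, 0.494, 0.231] pointing down, gripper open.
Joint ranges: [-178.18, 178.18], [-50.72, 133.34], [12.68, 142.11], [-81.47, 261.47], [9.98, 163.14], [-165.26, 165.26]. Speed limits (degrees/s): [136.94, 136.94, 180, 180, 180, 180].

INTERFACE

Orientations are given as a 3x3 rotation matrix whose columns are the frame's x, y, z axes.
In Python, from rig import env gives the robot as it stands.
- The arm moves only by the tool play_rows, never from a script. Its arguments are lists of equal length, an entry for each row: "travel": the shift along the world's x, y, z in cm, a list of three; "rotation": the turn, a rotation vector about the world's x, y, z in rad, a list of three; "claw": the finger opening in cm, from 0 to 8.54. A call has 1 to 12 rows; each row shifts and turns the pose as measured when the row begins; what a row does not reach is not made up. A row lasts 1/12 s, in which the tool goes at most 41.7 mm and 7.16 degrees, less where a joint would pass 70% of its speed; a pose out of reach is approached as far as the arm can. A call is refused whole if a number of a shift passes 4.17 or a number of a turn 0.125, either way. A call with a gripper value outside its range is refused whole. The fingers move at their own pace and stop on an object; "squeeze" is the grip in N (left out, the last holds). Time passes only in rows, so rows that do not move let the fingers close. It gives the time, the measured TCP pose, the force and the opening at its end, in the units of the state.
- env.observe(): the state, without advancing time (a new reading comes with each control period).
- env.get_image(name): name is "scene" or "side" or "wrist"; returns the picture (420x560x3 uint8, red, green, blue); there is no depth.
- env.camera_info(name): a dict with "vertical_fov" (degrees; the focal length in pixels is half the picture's height over the tangent of half this angle, whatever the lens; pixels are square), "cx", "cy" (the principal point, pixels), "eye" and "rotation" of the camera in the world. Camera axes: x right, y down, z forward; pixel columns grow to the right and rows downward; lengths in m; the calibration is good to about 2 mm. A picture is of the moment at which its call begins: read the wrist's pose just before it. camera_info takes no time and is no camera call; for the wrist camera it gives the pose at the moment of the call.
- env.close_job(): hands the job in, once; it reports no verdict.
The state is a dict: "time_s": time; "q": joint angles; "qvel": joint speeds; "joint_efforts": joint torques, N m; "position": TCP position; "tool_rot": TCP orientation; "ft_force": force on the tool from outside, world axes, zero at the start; "wrist_torque": the same for the moment, N m; "grip_width": finger opening in m.
Only numpy, scipy, OpenCV 4.12 (cv2) and the standard library are available. Lean on these libraries where they do the work, as an engineer would, in place of code of your own. Each camera call takes 0.05 s, during which the arm holds its last target.

TASK

The strap clamp on the injector bench has an injector holder under one end, but the packing under its other end is two plates short. Stack the two loose packing plates squarely on the plate already lying there - they go in only at that end, the gap over the holder is too low - leaving that plate and the holder where they are and the other things on the bench undisturbed. Then press the strap down level onto holder and packing, bearing evenly on both sides of the nut, and finish while still holding it pressed so that the nut can be run down.

Things in the scene. Friction and masses are not known exactly. Their poses are not given: they have to be found in the camera images.
- fixture: clamping fixture, fixed to the bench: dark steel sub-plate 100 x 260 x 15 mm (x, y, z), origin at the centre of its underside on the bench, y along the strap. At its centre stands a 12 mm stud (top 102 mm above the bench) with a spring 21 mm across around it below the strap, and a fixed collar nut over the strap (collar 29 mm diameter, 70 to 74 mm above the bench; hexagon 21 mm, up to 92 mm)
- strap: steel clamp strap, a flat slotted bar 34 x 124 x 14 mm (x, y, z) along the fixture's y, stud and nut through its middle; origin at the centre of its top face, 70 mm above the bench when up. Its underside is then 41 mm over the sub-plate, 5 mm over the holder, 29 mm over the plate already there. It can rock about its x axis (3 N m per rad): a push on one side only of the nut tips it
- strap_lift (a joint): how far the strap is pressed down on its stud (m): 0 up against the nut, where the lift spring keeps it; 0.005 when it rests flat on the holder and on a full packing of three plates. The net spring force is about 2 to 4 N
- holder_c (a point): centre of the steel injector holder lying under one end of the strap, across it: body 56 x 40 x 36 mm (x, y, z), round nozzle nut and tip to its -x, inlet union to its +x, 140 mm long over all; loose on the sub-plate, its centre about 62 mm from the stud, to either side
- plate_low_c (a point): centre of the aluminium packing plate that already lies on the sub-plate under the other end of the strap: 34 x 80 x 12 mm (x, y, z), y along the strap, loose, centre about 62 mm from the stud, so that about 40 mm of it stick out beyond the strap's end
- plate_1_c (a point): centre of one of the two loose packing plates, flat on the bench: aluminium, 34 x 80 x 12 mm (x, y, z), about 0.09 kg, exactly like plate_low
- plate_2_c (a point): centre of the other loose packing plate, the same size
- step_block_c (a point): bystander: a dark steel step block 30 x 56 mm (x, y) with four 12 mm steps rising to 48 mm at its +y end; this point is 15 mm above the bench, centred
- coupler: bystander: green anodized coupler, upright, 38 mm diameter, 46 mm high; origin at the centre of its foot
- nozzle_body: bystander: tarnished brass nozzle body, upright, 26 mm diameter, 58 mm high; origin at the centre of its foot
- mallet: bystander: black rubber mallet lying down; head 60 mm diameter, 90 mm long along y with the origin under it, wooden handle 240 mm to -x
- spanner: bystander: steel spanner 180 mm long lying along its x; origin at its middle
- carton: bystander: open cardboard box 200 x 85 x 55 mm (x, y, z) with a boxed injector holder in it; origin at the centre of its underside
There are look-alikes about, which are no part of the job. What is shaped like the part that bears plate_2_c but purple or turquoise is not meant. What is shaped like the part that bears plate_1_c but black is not meant.

How it is judged:
By the outcome, as a careful person would: the job done as asked, in the order asked, and still so for the second after the job is handed in, while the arm keeps its last pose, push and grip.
It also fails if it takes over 61 s, if anything falls off the work surface, if the arm or the gripper's body presses on something with over 40 N, if the wrist force passes 120 N, or if a joint passes its speed limit or range.

## Working session

There is one attempt and no reset: what is moved stays moved. The work goes in short steps, Python scripts to look and compute and a tool call to move; the robot and the scene stay as the last step left them, time stands still between calls to the robot, and variables do not carry over. Pictures are saved under pics/ and viewed, and the job is handed in when it is done.

Besides the shell and the picture viewer there is one more tool, called as name(argument=value, ...), one argument or row to a line, values as JSON. play_rows: Moves the arm, as the interface text tells. Its arguments: {"type":"object","properties":{"travel":{"type":"array","items":{"type":"array","items":{"type":"number"}}},"rotation":{"type":"array","items":{"type":"array","items":{"type":"number"}}},"claw":{"type":"array","items":{"type":"number"}},"squeeze":{"type":"number"}},"required":["travel","rotation","claw"]}

```bash
ls; mkdir -p pics
python3 - <<'E'
from rig import env
import cv2
print(env.observe())
for n in("scene","side","wrist"):
    i=env.camera_info(n);print(n,i)
    cv2.imwrite(f"pics/{n}0.png",env.get_image(n)[:,:,::-1])
E
```

```text
pics
{'time_s': 0.0, 'q': array([ 5.16645837e+01,  2.18408066e+01,  7.43849747e+01,  3.74082123e-04,
        8.38586790e+01, -1.23353150e+01]), 'qvel': array([ 0.02861463,  0.04404257, -0.07449164, -0.0311096 ,  0.03767413,
       -0.02731102]), 'joint_efforts': array([-9.16439203e-04, -4.48474860e+01, -2.31273437e+01, -2.86290315e-04,
        4.90058665e-03, -1.73108486e-05]), 'position': array([0.2409132, 0.4940998, 0.2307122]), 'tool_rot': array([[-9.19428287e-04,  4.38372706e-01,  8.98792815e-01],
       [-1.15225406e-03,  8.98792134e-01, -4.38373553e-01],
       [-9.99998913e-01, -1.43869072e-03, -3.21258180e-04]]), 'ft_force': array([ 0.11712076,  0.77067762, -0.59505366]), 'wrist_torque': array([0.02984421, 0.01897877, 0.02351799]), 'grip_width': 0.08543437330301888}
scene {'vertical_fov': 55.50127353872352, 'cx': 275.4749394170285, 'cy': 205.35417668395826, 'eye': array([1.02625892, 0.52480433, 0.91234291]), 'rotation': array([[-0.74412896,  0.52834394, -0.40880898],
       [ 0.66791056,  0.57655633, -0.47061479],
       [-0.01294507, -0.62324593, -0.78191876]])}
side {'vertical_fov': 56.962334219709575, 'cx': 283.43273804935507, 'cy': 206.54307702138615, 'eye': array([ 0.35254915, -0.74094043,  0.89023488]), 'rotation': array([[ 0.96425923, -0.18953934,  0.18514584],
       [-0.26492076, -0.70180278,  0.66127895],
       [ 0.00459749, -0.6866933 , -0.72693271]])}
wrist {'vertical_fov': 58.371767753081535, 'cx': 284.7832257744561, 'cy': 208.5909359208197, 'eye': array([0.17849355, 0.52377372, 0.37326586]), 'rotation': array([[ 0.43817082,  0.86586081,  0.24143608],
       [ 0.89889048, -0.42162311, -0.11928894],
       [-0.00149259,  0.26929353, -0.96305699]])}
```

View pics/scene0.png

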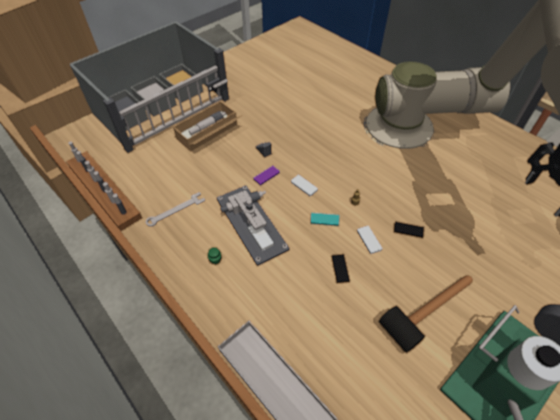

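View pics/side0.png

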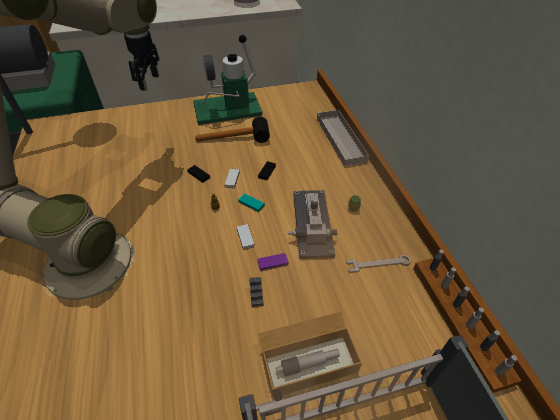

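View pics/wrist0.png

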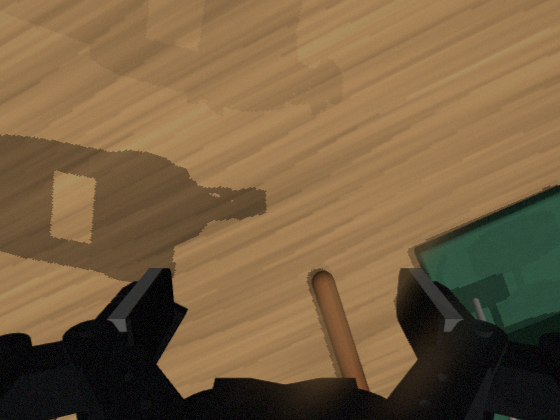

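Scene image: the silver plates are at (304,185) and (369,240), and the purple (266,175), turquoise (325,219) and black (341,268), (409,229) ones are look-alikes. The fixture is around (253,222), with the low plate sticking out at (261,236). Next, close crops.

```bash
cat > h.py <<'E'
import numpy as np,cv2
from rig import env
def K(n):
    i=env.camera_info(n);f=210/np.tan(np.radians(i['vertical_fov']/2))
    return np.array([[f,0,i['cx']],[0,f,i['cy']],[0,0,1]]),np.array(i['rotation']),np.array(i['eye'])
def p2w(n,uv,z,cam=None):
    k,R,e=cam or K(n)
    d=R@np.linalg.solve(k,np.array([uv[0],uv[1],1.])); return e+d*(z-e[2])/d[2]
def w2p(n,p,cam=None):
    k,R,e=cam or K(n); c=k@(R.T@(np.array(p)-e)); return c[:2]/c[2]
def blobs(n,im,roi,thr,z,cam=None):
    pass
E
python3 - <<'E'
from h import *
s=cv2.imread('pics/scene0.png');d=cv2.imread('pics/side0.png')
cv2.imwrite('pics/c1.png',cv2.resize(s[155:295,195:435],None,fx=3.3,fy=3.3,interpolation=cv2.INTER_CUBIC))
cv2.imwrite('pics/c2.png',cv2.resize(d[145:285,185:385],None,fx=4,fy=4,interpolation=cv2.INTER_CUBIC))
for n,p in(('scene',[(304,185),(369,240),(253,222)]),('side',[(246,236),(232,178),(314,222)])):
    for q in p: print(n,q,p2w(n,q,.012).round(4))
E
```

```text
scene (304, 185) [ 0.4401 -0.0174  0.012 ]
scene (369, 240) [0.4497 0.2415 0.012 ]
scene (253, 222) [ 0.6416 -0.0153  0.012 ]
side (246, 236) [ 0.4398 -0.0273  0.012 ]
side (232, 178) [0.4447 0.2298 0.012 ]
side (314, 222) [ 0.6481 -0.0277  0.012 ]
```

View pics/c1.png

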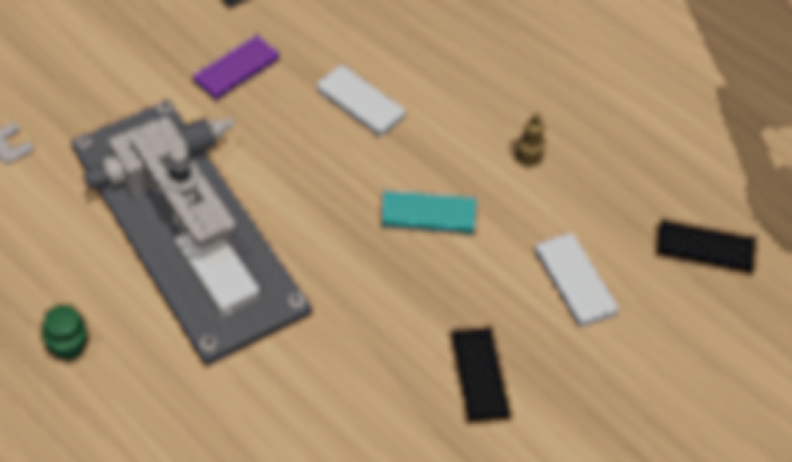

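View pics/c2.png

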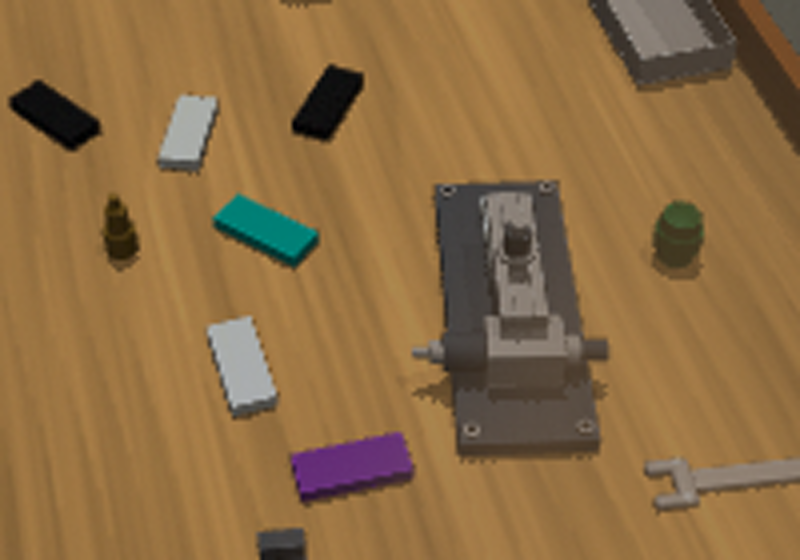

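```bash
cat >> h.py <<'E'
def silver(n,im,z=.012,minv=165,sat=40,amin=60,cam=None):
    hsv=cv2.cvtColor(im,cv2.COLOR_BGR2HSV)
    m=((hsv[...,1]<sat)&(hsv[...,2]>minv)).astype(np.uint8)
    m=cv2.morphologyEx(m,cv2.MORPH_OPEN,np.ones((2,2),np.uint8))
    c,_=cv2.findContours(m,cv2.RETR_EXTERNAL,cv2.CHAIN_APPROX_NONE)
    o=[]
    for k in c:
        if cv2.contourArea(k)<amin: continue
        W=np.array([p2w(n,q[0]+0.0,z,cam)[:2] for q in k])*1000
        (cx,cy),(w,h),a=cv2.minAreaRect(W.astype(np.float32))
        M=cv2.moments(k); px=(M['m10']/M['m00'],M['m01']/M['m00'])
        if w>h: w,h,a=h,w,a+90   # a = angle of short side from x
        o.append((np.round(px,1),np.round(p2w(n,px,z,cam)[:2]*1000,1),round(cx,1),round(cy,1),round(w,1),round(h,1),round((a+90)%180-90,1)))
    return o
E
python3 - <<'E'
from h import *
for n in('scene','side'):
    print(n)
    for b in silver(n,cv2.imread(f'pics/{n}0.png'),minv=150,sat=40): 
        if 200<b[2]<900 and abs(b[3])<400 and b[5]<200: print(b)
E
```

```text
scene
(array([263.5, 239.3]), array([657.8,  48.4]), 656.0, 42.6, 35.2, 67.6, -12.6)
(array([370.5, 239.8]), array([446.3, 243.8]), 446.0, 243.4, 34.7, 82.9, -22.5)
(array([178.9, 208.6]), array([ 768.4, -195.9]), 773.2, -195.7, 35.6, 158.1, 83.0)
(array([247.5, 208.6]), array([622.9, -62.4]), 635.0, -59.7, 69.6, 133.4, -14.3)
(array([304.9, 185.2]), array([438.8, -14.8]), 438.6, -14.8, 35.5, 81.7, 3.2)
side
(array([245.9, 235.9]), array([439.8, -26.8]), 439.6, -25.9, 32.0, 77.3, 2.4)
(array([232.5, 177.5]), array([446.8, 231.8]), 447.3, 232.7, 31.5, 77.5, -22.6)
```

play_rows(
  travel=[
    [1.7, -2.15, 0],
    [1.7, -2.15, 0],
    [1.7, -2.15, 0],
    [1.7, -2.15, 0],
    [1.7, -2.15, 0],
    [1.7, -2.15, 0],
    [1.7, -2.15, 0],
    [1.7, -2.15, 0],
    [1.7, -2.15, 0],
    [1.7, -2.15, 0],
    [1.7, -2.15, 0],
    [1.7, -2.15, 0],
  ],
  rotation=[
    [0, 0, -0.125],
    [0, 0, -0.125],
    [0, 0, -0.125],
    [0, 0, -0.125],
    [0, 0, -0.125],
    [0, 0, -0.125],
    [0, 0, -0.125],
    [0, 0, -0.125],
    [0, 0, -0.125],
    [0, 0, -0.125],
    [0, 0, -0.125],
    [0, 0, -0.125],
  ],
  claw=[6, 6, 6, 6, 6, 6, 6, 6, 6, 6, 6, 6],
  squeeze=40,
)

```text
time_s: 1.15
position: [0.4477, 0.2261, 0.2281]
tool_rot: [[-0.006, 0.927, -0.376], [0.003, -0.376, -0.927], [-1.0, -0.006, -0.0]]
ft_force: [0.7, 1.2, 0.0]
grip_width: 0.0598
```

```bash
cat >> h.py <<'E'
def look(name):
    o=env.observe(); cam=K('wrist'); im=env.get_image('wrist')[:,:,::-1].copy()
    cv2.imwrite(f'pics/{name}.png',im)
    r=o['tool_rot']
    print('t',round(o['time_s'],2),'pos',(o['position']*1000).round(1),'yawY',np.degrees(np.arctan2(r[1,1],r[0,1])).round(2),'x',r[:,0].round(4),'F',o['ft_force'].round(1),'w',round(o['grip_width']*1000,1))
    return im,cam
E
python3 - <<'E'
from h import *
im,cam=look('w1')
for b in silver('wrist',im,cam=cam,minv=130,amin=500): print(b)
E
```

```text
t 1.15 pos [447.7 226.1 228.1] yawY -22.07 x [-0.0056  0.0026 -1.    ] F [0.7 1.2 0. ] w 59.8
(array([549.2, 270.9]), array([661.6,  32.2]), 661.1, 31.6, 20.5, 60.8, -11.0)
(array([283. , 169.6]), array([446.2, 233.2]), 446.2, 231.5, 33.9, 79.9, -22.8)
```

View pics/w1.png

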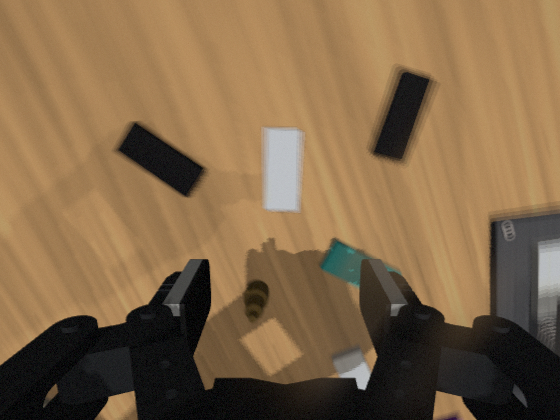

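Run:
```python
from h import *
im=cv2.imread('pics/w1.png'); cam=K('wrist')
c=np.array([446.2,232]);a=np.radians(-22.8);s=np.array([np.cos(a),np.sin(a)]);l=np.array([-s[1],s[0]])
for nm,q,z in[('blkL',(205,170),.012),('blkL2',(190,195),.0),('blkR',(373,153),.012),('turq',(322,265),0.012),('brass',(257,282),.0)]:
    w=p2w('wrist',q,z,cam)[:2]*1000-c; print(nm,(w@s).round(1),(w@l).round(1))
t=c+22*l; o=env.observe()['position'][:2]*1000
print('target',t,'d',t-o)
```

```text
blkL -71.2 -1.4
blkL2 -90.4 -29.2
blkR 89.4 15.3
turq 44.3 -100.2
brass -24.2 -125.9
target [454.7253429  252.28098933] d [ 4.08874987 29.31177249]
```

play_rows(
  travel=[
    [0.2, 1.5, -1.5],
    [0.2, 1.4, -3],
    [0, 0, -3],
    [0, 0, -3],
    [0, 0, -3],
    [0, 0, -2.5],
    [0, 0, -1.5],
    [0, 0, 0],
  ],
  rotation=[
    [-0.0026, -0.0056, -0.0127],
    [0, 0, 0],
    [0, 0, 0],
    [0, 0, 0],
    [0, 0, 0],
    [0, 0, 0],
    [0, 0, 0],
    [0, 0, 0],
  ],
  claw=[5, 5, 5, 5, 5, 5, 5, 5],
)

```text
time_s: 1.87
position: [0.4564, 0.25, 0.0461]
tool_rot: [[0.006, 0.914, -0.405], [-0.001, -0.405, -0.914], [-1.0, 0.006, -0.001]]
ft_force: [-1.2, -0.5, -0.1]
grip_width: 0.0497
```

Run:
```python
from h import *
im,cam=look('w2')
for b in silver('wrist',im,cam=cam,minv=130,amin=500): print(b)
```

```text
t 1.87 pos [456.4 250.   46.1] yawY -23.92 x [ 0.0056 -0.001  -1.    ] F [-1.2 -0.5 -0.1] w 49.7
(array([275. , 251.8]), array([449.4, 248.1]), 443.1, 235.5, 33.5, 79.1, -22.6)
```

View pics/w2.png

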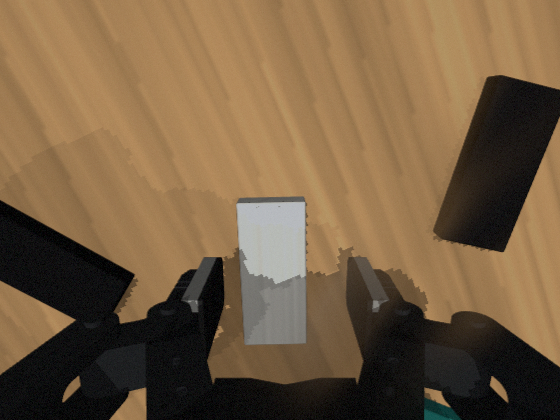

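Run:
```python
from h import *
cam=K('wrist')
P=[p2w('wrist',q,.012,cam)[:2]*1000 for q in[(238.5,203),(305.5,203),(306.5,343.5),(245,344)]]
P=np.array(P);print(P.round(1),P.mean(0))
d=P[1]-P[0];print(np.degrees(np.arctan2(d[1],d[0])),np.linalg.norm(d)); d=P[0]+P[1]-P[2]-P[3];print(np.degrees(np.arctan2(d[1],d[0]))-90,np.linalg.norm(d)/2)
o=env.observe();r=o['tool_rot'];q=P.mean(0)-o['position'][:2]*1000
print(q@r[:2,1],q@r[:2,2])
print(p2w('wrist',(205,290),.046,cam),p2w('wrist',(365,290),.046,cam))
```

```text
[[444.  278.4]
 [473.9 265. ]
 [443.4 191.8]
 [412.6 205.3]] [443.48181008 235.11641687]
-23.998241056112146 32.7768803878897
-22.948892798716287 79.43240784162649
-6.2388987294949105 19.21013780516985
[0.42190391 0.25636081 0.046     ] [0.48369423 0.22872629 0.046     ]
```

play_rows(
  travel=[
    [-0.57, 0.35, 0],
    [0, 0, -1],
    [0, 0, -1],
    [0, 0, 0],
  ],
  rotation=[
    [0.001, 0.0056, 0.018],
    [0, 0, 0],
    [0, 0, 0],
    [0, 0, 0],
  ],
  claw=[5, 5, 5, 5],
)

```text
time_s: 2.25
position: [0.4525, 0.2548, 0.0294]
tool_rot: [[0.008, 0.922, -0.386], [0.003, -0.386, -0.922], [-1.0, 0.006, -0.005]]
ft_force: [-0.3, 0.2, -0.5]
grip_width: 0.0504
```

Run:
```python
from h import *
im,cam=look('w3')
```

```text
t 2.25 pos [452.5 254.8  29.4] yawY -22.73 x [ 0.0075  0.0026 -1.    ] F [-0.3  0.2 -0.5] w 50.4
```

View pics/w3.png

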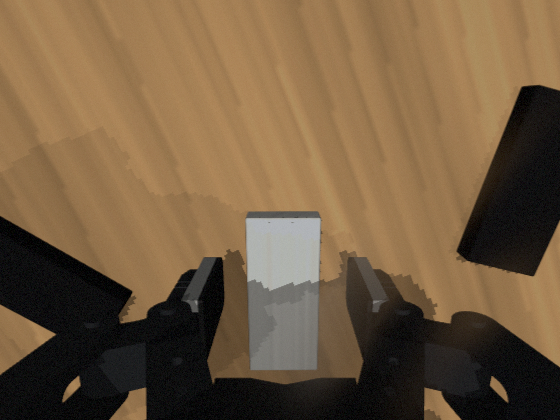

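The plate (centre px 283) is now centred between the pads and square. Next I lower and close.

play_rows(
  travel=[
    [0, 0, -1],
    [0, 0, -0.9],
    [0, 0, -0.6],
    [0, 0, 0],
    [0, 0, 0],
  ],
  rotation=[
    [0, 0, 0],
    [0, 0, 0],
    [0, 0, 0],
    [0, 0, 0],
    [0, 0, 0],
  ],
  claw=[5, 5, 5, 5, 5],
)

```text
time_s: 2.72
position: [0.4541, 0.2552, 0.0052]
tool_rot: [[0.012, 0.922, -0.387], [0.004, -0.387, -0.922], [-1.0, 0.009, -0.008]]
ft_force: [0.0, -1.4, -0.3]
grip_width: 0.0498
```

play_rows(
  travel=[
    [-0.05, 0, -0.35],
    [0, 0, 0],
    [0, 0, 0],
  ],
  rotation=[
    [-0.004, 0.012, 0],
    [0, 0, 0],
    [0, 0, 0],
  ],
  claw=[5, 5, 5],
)

```text
time_s: 2.97
position: [0.454, 0.2553, 0.002]
tool_rot: [[-0.001, 0.922, -0.387], [-0.0, -0.387, -0.922], [-1.0, -0.0, 0.001]]
ft_force: [-0.4, -0.2, -0.1]
grip_width: 0.0501
```

Run:
```python
from h import *
im,cam=look('w4')
```

```text
t 2.97 pos [454.  255.3   2. ] yawY -22.74 x [-6.e-04 -4.e-04 -1.e+00] F [-0.4 -0.2 -0.1] w 50.1
```

View pics/w4.png

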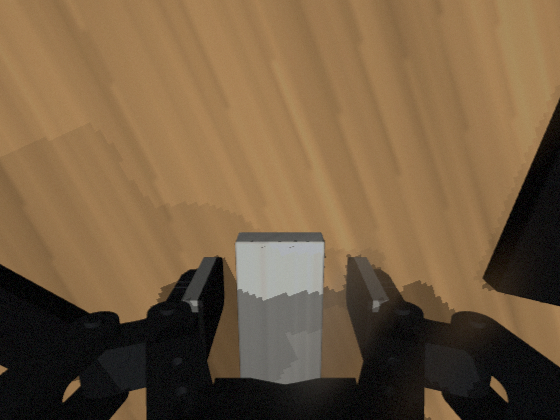

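play_rows(
  travel=[
    [-0.25, 0.1, -0.25],
    [0, 0, 0],
    [0, 0, 0],
    [0, 0, 0],
    [0, 0, 0],
    [0, 0, 0],
    [0, 0, 0],
  ],
  rotation=[
    [0, 0, 0],
    [0, 0, 0],
    [0, 0, 0],
    [0, 0, 0],
    [0, 0, 0],
    [0, 0, 0],
    [0, 0, 0],
  ],
  claw=[5, 3, 3, 3, 3, 3, 3],
)

```text
time_s: 3.6
position: [0.4514, 0.2565, 0.0]
tool_rot: [[0.001, 0.922, -0.386], [-0.0, -0.386, -0.922], [-1.0, 0.001, -0.0]]
ft_force: [1.0, 0.2, -0.9]
grip_width: 0.0326
```

play_rows(
  travel=[
    [0, 0, 1],
    [0, 0, 2],
    [1, -0.5, 3.5],
    [2, -1.2, 3.5],
    [2.2, -1.5, 3.5],
    [2.2, -1.8, 3.5],
    [2.2, -2, 2.5],
    [2.2, -2, 1],
    [2, -1.5, 0],
    [1, -0.5, 0],
    [0, 0, 0],
    [0, 0, 0],
  ],
  rotation=[
    [0, 0, 0],
    [0, 0, 0],
    [0, 0, 0.04],
    [0, 0, 0.04],
    [0, 0, 0.04],
    [0, 0, 0.04],
    [0, 0, 0.02],
    [0, 0, 0],
    [0, 0, 0],
    [0, 0, 0],
    [0, 0, 0],
    [0, 0, 0],
  ],
  claw=[3, 3, 3, 3, 3, 3, 3, 3, 3, 3, 3, 3],
)

```text
time_s: 4.6
position: [0.595, 0.1424, 0.2184]
tool_rot: [[0.001, 0.979, -0.204], [-0.006, -0.204, -0.979], [-1.0, 0.003, 0.005]]
ft_force: [-1.1, 0.2, -1.1]
grip_width: 0.0328
```

Run:
```python
from h import *
im,cam=look('w5')
cv2.imwrite('pics/side1.png',env.get_image('side')[:,:,::-1])
```

```text
t 4.6 pos [595.  142.4 218.4] yawY -11.78 x [ 0.0014 -0.0057 -1.    ] F [-1.1  0.2 -1.1] w 32.8
```

View pics/w5.png

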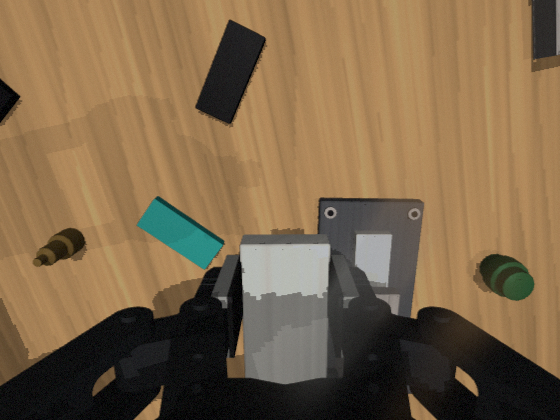

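View pics/side1.png

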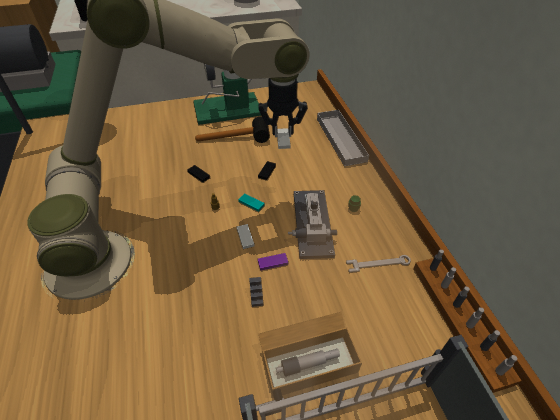

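Run:
```python
from h import *
im=cv2.imread('pics/w5.png')
cv2.imwrite('pics/w5c.png',cv2.resize(im[185:325,300:440],None,fx=4,fy=4,interpolation=cv2.INTER_CUBIC))
d=cv2.imread('pics/side0.png')
cv2.imwrite('pics/s0c.png',cv2.resize(d[180:270,270:350],None,fx=6,fy=6,interpolation=cv2.INTER_CUBIC))
```

```text
(no output)
```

View pics/w5c.png

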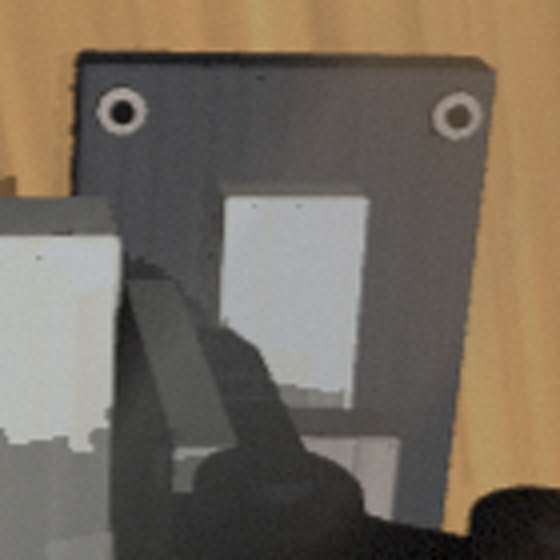

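View pics/s0c.png

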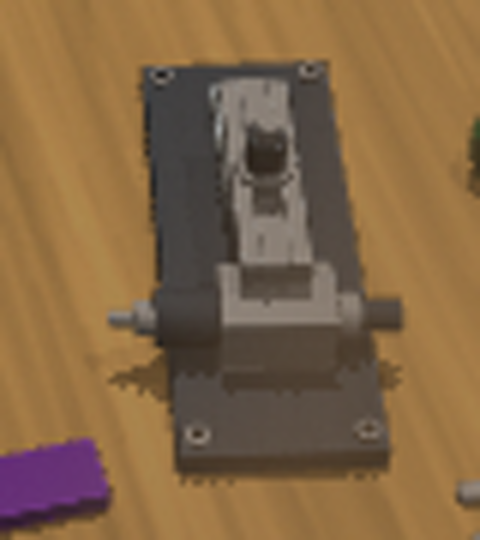

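Run:
```python
from h import *
cam=K('wrist')
g=lambda x,y,z:p2w('wrist',(300+x/4-.4,185+y/4-.4),z,cam)[:2]*1000
A,B,C=g(78,68,.015),g(492,72,.015),g(445,525,.015)
ang=lambda d:np.degrees(np.arctan2(d[1],d[0])).round(2)
print('sub',A,B,np.linalg.norm(B-A),ang(B-A),ang(B-C)-90)
h1,h2=g(122,110,.015),g(457,116,.015);print('holes',h1,h2,ang(h2-h1),np.linalg.norm(h2-h1))
p1,p2,p3,p4=g(222,196,.027),g(368,197,.027),g(217,330,.027),g(353,400,.027)
print('low',p1,p2,np.linalg.norm(p2-p1),ang(p2-p1),ang(p1-p3)-90,ang(p2-p4)-90)
s=g(400,437,.070);s2=g(392,515,.07);print('strap corner',s,ang(s-s2)-90)
y=np.radians(ang(B-A));e=np.array([np.cos(y),np.sin(y)]);l=np.array([-e[1],e[0]])
cen=(A+B)/2-130*l;print('fix centre',cen)
print('low end mid in fix', ((p1+p2)/2-cen)@e,((p1+p2)/2-cen)@l, 'strap corner',(s-cen)@e,(s-cen)@l)
```

```text
sub [620.97462427 113.51252293] [717.24415692  92.51755036] 98.53228805979845 -12.3 -11.659999999999997
holes [629.43941638 101.12494016] [707.88171735  83.29963495] -12.8 80.44212880841816
low [648.09191947  79.34937036] [681.68076572  72.11448088] 34.35919408730842 -12.16 -10.769999999999996 -11.209999999999994
strap corner [671.8884178   34.12512705] -12.170000000000002
fix centre [641.41544038 -24.00088803]
low end mid in fix 1.6860213231639614 102.44351957030575 strap corner 17.39088028550951 63.283435949032445
```

Run:
```python
from h import *
im=cv2.imread('pics/w5.png')
cv2.imwrite('pics/w5d.png',cv2.resize(im[220:390,215:355],None,fx=4,fy=4,interpolation=cv2.INTER_CUBIC))
```

```text
(no output)
```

View pics/w5d.png

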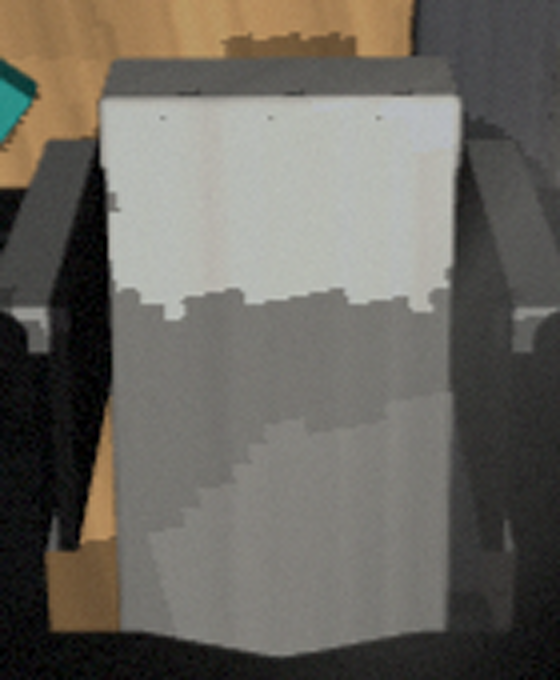

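Run:
```python
from h import *
cam=K('wrist');o=env.observe();R=o['tool_rot'];t=o['position']
for z in(.228,.230,.232):
    a=[p2w('wrist',(215+x/4-.4,220+y/4-.4),z,cam) for x,y in((102,96),(460,96),(447,600),(117,600))]
    print(z,np.linalg.norm(a[1]-a[0])*1000,[((R.T@(q-t))*1000).round(1) for q in a])
```

```text
0.228 33.64948381414042 [array([ -9.9, -17.9, -16.8]), array([ -9.9,  15.8, -16.8]), array([-9.6, 16.3, 39.3]), array([ -9.6, -18.1,  39.3])]
0.23 33.1406853278776 [array([-12. , -17.6, -17.6]), array([-11.9,  15.5, -17.6]), array([-11.6,  16. ,  37.7]), array([-11.7, -17.9,  37.7])]
0.232 32.63188684161489 [array([-14. , -17.3, -18.4]), array([-13.9,  15.3, -18.4]), array([-13.6,  15.8,  36.1]), array([-13.7, -17.6,  36.1])]
```

play_rows(
  travel=[
    [1, -0.4, -0.5],
    [2, -0.8, -2],
    [2, -0.8, -3],
    [2, -0.8, -3],
    [0.7, -0.2, -3],
    [0, 0, -2],
    [0, 0, 0],
    [0, 0, 0],
  ],
  rotation=[
    [0.005, 0, 0],
    [0, 0, 0],
    [0, 0, 0],
    [0, 0, 0],
    [0, 0, 0],
    [0, 0, 0],
    [0, 0, 0],
    [0, 0, 0],
  ],
  claw=[3, 3, 3, 3, 3, 3, 3, 3],
)

```text
time_s: 5.37
position: [0.6723, 0.116, 0.0764]
tool_rot: [[0.001, 0.981, -0.195], [0.002, -0.195, -0.981], [-1.0, 0.0, -0.002]]
ft_force: [0.1, 0.1, 0.2]
grip_width: 0.0323
```

Run:
```python
from h import *
im,cam=look('w6')
```

```text
t 5.37 pos [672.3 116.   76.4] yawY -11.26 x [ 5.e-04  2.e-03 -1.e+00] F [0.1 0.1 0.2] w 32.3
```

View pics/w6.png

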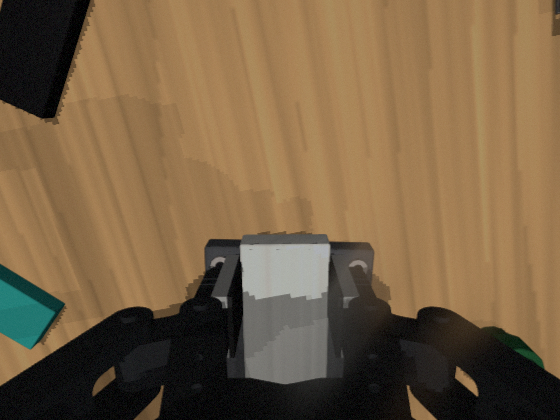

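Run:
```python
from h import *
im=cv2.imread('pics/w6.png')
c=cv2.resize(im[225:325,190:390],None,fx=4,fy=4,interpolation=cv2.INTER_CUBIC)
cv2.imwrite('pics/w6c.png',cv2.convertScaleAbs(c,alpha=1.8,beta=20))
```

```text
(no output)
```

View pics/w6c.png

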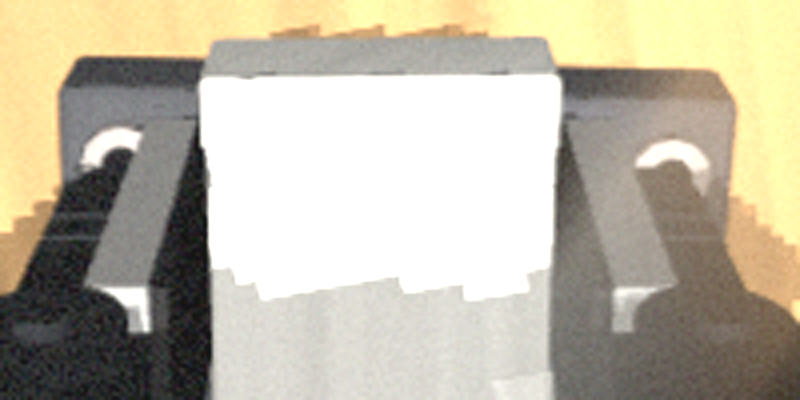

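Run:
```python
from h import *
cam=K('wrist');o=env.observe();R=o['tool_rot'];t=o['position']
def loc(x,y,z): return p2w('wrist',(190+x/4-.4,225+y/4-.4),z,cam)
A,B=loc(62,90,.015),loc(735,103,.015)
ang=lambda d:np.degrees(np.arctan2(d[1],d[0])).round(2)
print(A*1e3,B*1e3,np.linalg.norm(A-B),ang(B-A)); 
a=ang(B-A)*np.pi/180;e=np.array([np.cos(a),np.sin(a)]);l=np.array([-e[1],e[0]])
m=(A+B)[:2]/2
print('cen',m*1000-130*l)
h1,h2=loc(113,127,.015),loc(672,141,.015);print(ang(h2-h1))
zt=t[2]+.0115
P,Q=loc(201,77,zt),loc(559,77,zt);print('plate',ang(Q-P),np.linalg.norm(Q-P))
c=(P+Q)[:2]/2; print('plate end mid rel fixture edge mid',((c-m)@e)*1000,((c-m)@l)*1000+130,' tcp',((t[:2]-m)@e)*1000,((t[:2]-m)@l)*1000+130)
```

```text
[623.19173737 112.97822872  15.        ] [718.61300339  91.96613639  15.        ] 0.09770734892229414 -12.42
cen [642.94245957 -24.48546151]
-12.78
plate -11.24 0.03325597161805476
plate end mid rel fixture edge mid -3.2973063705193675 160.83322565456265  tcp -1.8162962573349337 143.54928638548094
```

play_rows(
  travel=[
    [0.46, -0.1, -0.5],
    [0, 0, -1.5],
    [0, 0, -1.5],
    [0, 0, -0.8],
    [0, 0, 0],
    [0, 0, 0],
  ],
  rotation=[
    [0, 0, -0.013],
    [0, 0, 0],
    [0, 0, 0],
    [0, 0, 0],
    [0, 0, 0],
    [0, 0, 0],
  ],
  claw=[3, 3, 3, 3, 3, 3],
)

```text
time_s: 5.92
position: [0.6809, 0.1165, 0.0412]
tool_rot: [[0.016, 0.978, -0.209], [0.002, -0.209, -0.978], [-1.0, 0.015, -0.005]]
ft_force: [0.2, 0.8, -1.1]
grip_width: 0.0331
```

Run:
```python
from h import *
im,cam=look('w7')
c=cv2.resize(im[225:325,190:390],None,fx=4,fy=4,interpolation=cv2.INTER_CUBIC)
cv2.imwrite('pics/w7c.png',cv2.convertScaleAbs(c,alpha=1.5,beta=10))
i=env.get_image('side')[:,:,::-1]
cv2.imwrite('pics/s7c.png',cv2.resize(i[150:270,260:360],None,fx=5,fy=5,interpolation=cv2.INTER_CUBIC))
```

```text
t 5.92 pos [680.9 116.5  41.2] yawY -12.07 x [ 0.0156  0.0022 -0.9999] F [ 0.2  0.8 -1.1] w 33.1
```

View pics/w7c.png

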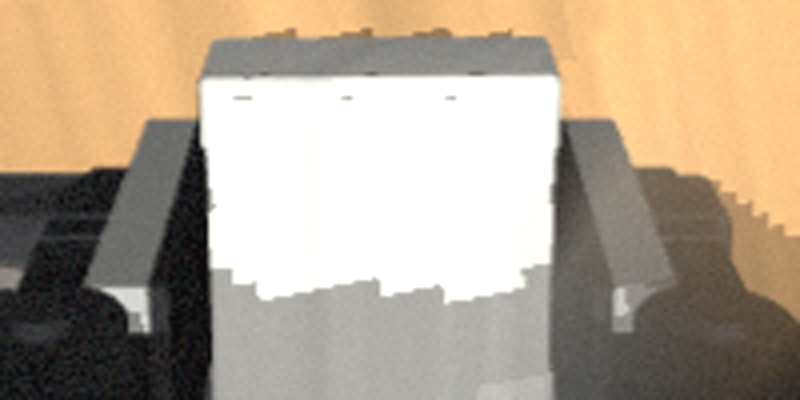

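View pics/s7c.png

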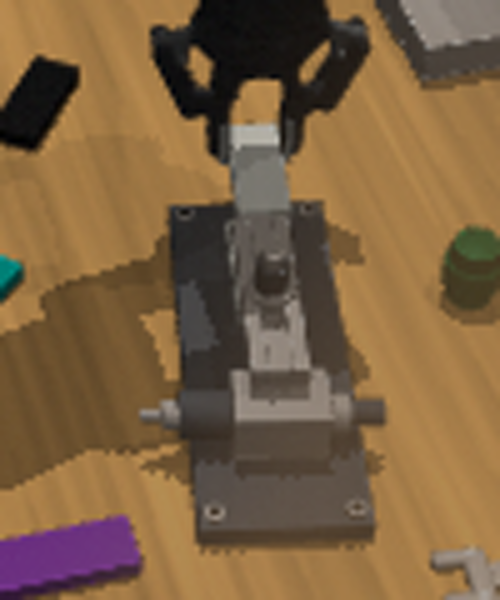

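play_rows(
  travel=[
    [-0.3, 0.07, 0],
    [0, 0, -0.5],
    [0, 0, 0],
    [0, 0, 0],
  ],
  rotation=[
    [-0.002, 0.0156, 0],
    [0, 0, 0],
    [0, 0, 0],
    [0, 0, 0],
  ],
  claw=[3, 3, 3, 3],
)

```text
time_s: 6.35
position: [0.6786, 0.1174, 0.0386]
tool_rot: [[0.003, 0.978, -0.209], [0.0, -0.209, -0.978], [-1.0, 0.003, -0.001]]
ft_force: [0.4, -0.5, -0.5]
grip_width: 0.0329
```

play_rows(
  travel=[
    [-0.1, 0, -0.5],
    [0, 0, -0.5],
    [0, 0, -0.3],
    [0, 0, 0],
    [0, 0, 0],
  ],
  rotation=[
    [0, 0.003, 0],
    [0, 0, 0],
    [0, 0, 0],
    [0, 0, 0],
    [0, 0, 0],
  ],
  claw=[3, 3, 3, 3, 3],
)

```text
time_s: 6.77
position: [0.6784, 0.1175, 0.0259]
tool_rot: [[0.002, 0.978, -0.209], [-0.0, -0.209, -0.978], [-1.0, 0.002, -0.0]]
ft_force: [-1.6, 0.0, 4.1]
grip_width: 0.0329
```

Run:
```python
from h import *
im,cam=look('w8')
c=cv2.resize(im[225:325,190:390],None,fx=4,fy=4,interpolation=cv2.INTER_CUBIC)
cv2.imwrite('pics/w8c.png',cv2.convertScaleAbs(c,alpha=1.5,beta=10))
```

```text
t 6.77 pos [678.4 117.5  25.9] yawY -12.05 x [ 2.3e-03 -2.0e-04 -1.0e+00] F [-1.6  0.   4.1] w 32.9
```

View pics/w8c.png

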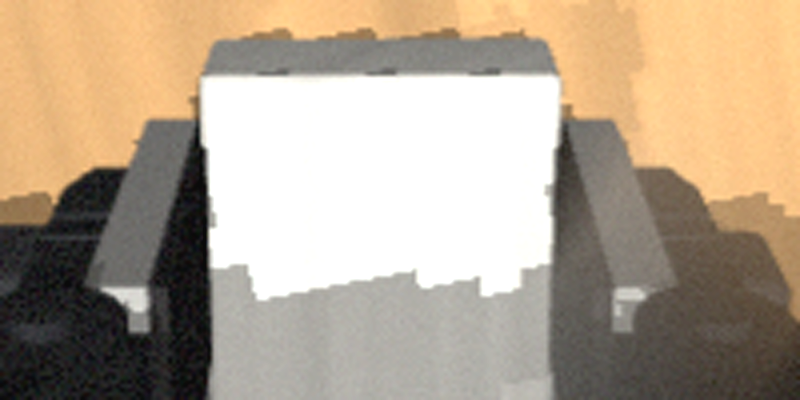

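play_rows(
  travel=[
    [0, 0, 0.3],
    [0, 0, 0.25],
    [0, 0, 0],
    [0, 0, 0],
  ],
  rotation=[
    [0, 0.002, 0],
    [0, 0, 0],
    [0, 0, 0],
    [0, 0, 0],
  ],
  claw=[3, 3, 3, 3],
)

```text
time_s: 7.15
position: [0.6781, 0.1175, 0.0309]
tool_rot: [[-0.001, 0.978, -0.209], [0.0, -0.209, -0.978], [-1.0, -0.001, 0.0]]
ft_force: [0.1, 0.1, -1.6]
grip_width: 0.0329
```

play_rows(
  travel=[
    [-0.1, -0.5, 0],
    [-0.2, -0.9, 0],
    [-0.2, -0.9, 0],
    [-0.2, -0.9, 0],
    [-0.2, -0.9, 0],
    [-0.2, -0.9, 0],
    [0, 0, 0],
    [0, 0, 0],
  ],
  rotation=[
    [0, 0, 0],
    [0, 0, 0],
    [0, 0, 0],
    [0, 0, 0],
    [0, 0, 0],
    [0, 0, 0],
    [0, 0, 0],
    [0, 0, 0],
  ],
  claw=[3, 3, 3, 3, 3, 3, 3, 3],
)

```text
time_s: 7.82
position: [0.6651, 0.0603, 0.0301]
tool_rot: [[-0.003, 0.978, -0.211], [-0.0, -0.211, -0.978], [-1.0, -0.003, 0.001]]
ft_force: [-0.7, 0.8, -0.4]
grip_width: 0.0328
```

Run:
```python
from h import *
im,cam=look('w9')
c=cv2.resize(im[185:335,185:385],None,fx=4,fy=4,interpolation=cv2.INTER_CUBIC)
cv2.imwrite('pics/w9c.png',cv2.convertScaleAbs(c,alpha=1.3,beta=10))
```

```text
t 7.82 pos [665.1  60.3  30.1] yawY -12.17 x [-2.6e-03 -2.0e-04 -1.0e+00] F [-0.7  0.8 -0.4] w 32.8
```

View pics/w9c.png

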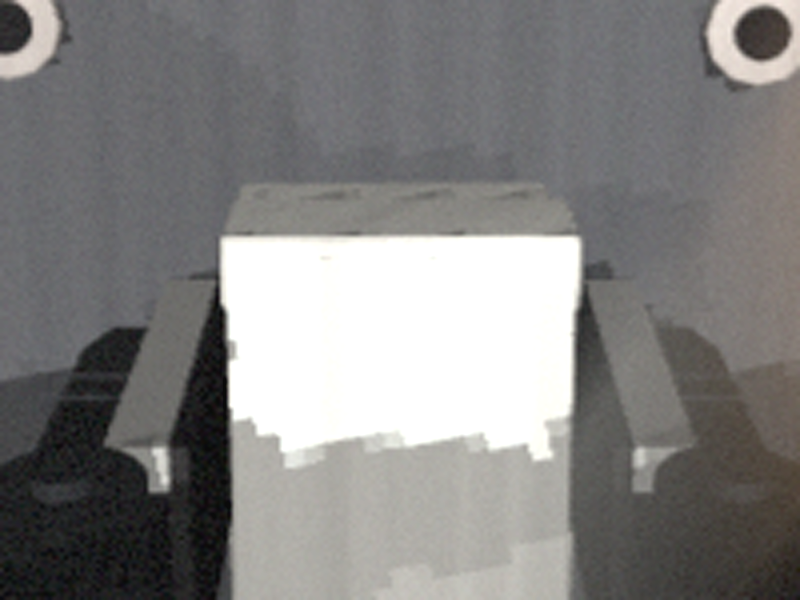

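```bash
cat >> h.py <<'E'
ang=lambda d:np.degrees(np.arctan2(d[1],d[0])).round(2)
E
python3 - <<'E'
from h import *
cam=K('wrist');o=env.observe();R=o['tool_rot'];t=o['position']
def loc(x,y,z): return p2w('wrist',(185+x/4-.4,185+y/4-.4),z,cam)
def tl(a): return ((R.T@(a-t))[1:]*1000).round(1)
L=loc(243,184,.015),loc(545,184,.015)
P=loc(221,237,t[2]+.0115),loc(581,237,t[2]+.0115)
h=loc(12,34,.015),loc(764,40,.015)
for a in(L,P,h): print(tl(a[0]),tl(a[1]),ang(a[1]-a[0]),np.linalg.norm(a[1]-a[0])*1000)
E
```

```text
[-18.5 -13.4] [ 14.9 -13.4] -12.1 33.419153202728204
[-17.7 -17.3] [ 15.7 -17.4] -12.09 33.4389548920255
[-42.9 -30.4] [ 38.  -29.8] -12.58 80.9547963218367
```

play_rows(
  travel=[
    [-0.16, -0.4, 0],
    [0, 0, 0],
    [0, 0, 0],
  ],
  rotation=[
    [0, -0.002, 0],
    [0, 0, 0],
    [0, 0, 0],
  ],
  claw=[3, 3, 3],
)

```text
time_s: 8.12
position: [0.6636, 0.0567, 0.0302]
tool_rot: [[-0.0, 0.978, -0.21], [-0.0, -0.21, -0.978], [-1.0, 0.0, 0.0]]
ft_force: [0.5, 0.5, -1.0]
grip_width: 0.0329
```

play_rows(
  travel=[
    [0, 0, -0.3],
    [0, 0, -0.1],
    [0, 0, 0],
    [0, 0, 0],
  ],
  rotation=[
    [0, 0, 0],
    [0, 0, 0],
    [0, 0, 0],
    [0, 0, 0],
  ],
  claw=[3, 3, 3, 3],
)

```text
time_s: 8.45
position: [0.664, 0.0573, 0.0272]
tool_rot: [[0.002, 0.978, -0.209], [-0.001, -0.209, -0.978], [-1.0, 0.002, 0.001]]
ft_force: [-0.3, -0.8, -0.3]
grip_width: 0.0328
```

Run:
```python
from h import *
im,cam=look('w10')
c=cv2.resize(im[185:335,185:385],None,fx=4,fy=4,interpolation=cv2.INTER_CUBIC)
cv2.imwrite('pics/w10c.png',cv2.convertScaleAbs(c,alpha=1.3,beta=10))
```

```text
t 8.45 pos [664.   57.3  27.2] yawY -12.04 x [ 0.0016 -0.001  -1.    ] F [-0.3 -0.8 -0.3] w 32.8
```

View pics/w10c.png

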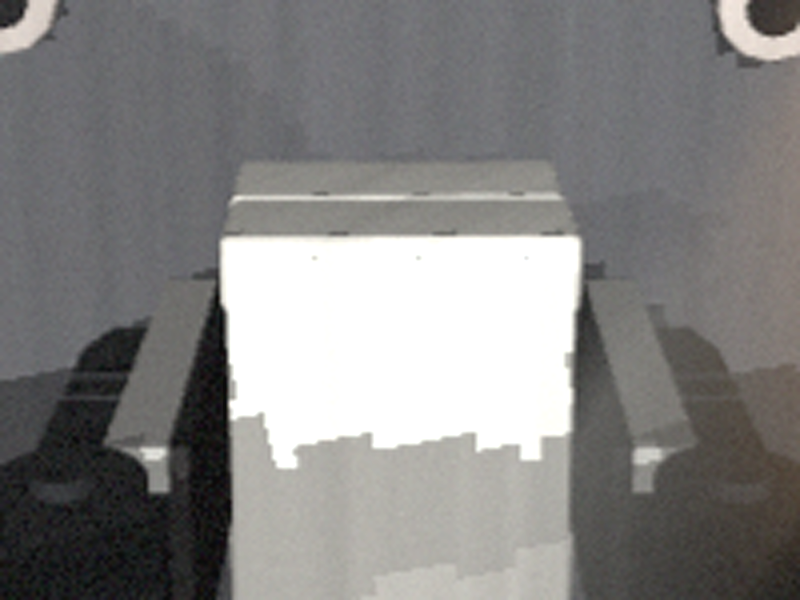

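play_rows(
  travel=[
    [0, 0, -0.06],
    [0, 0, 0],
    [0, 0, 0],
    [0, 0, 0],
    [0, 0, 0],
  ],
  rotation=[
    [0, 0, 0],
    [0, 0, 0],
    [0, 0, 0],
    [0, 0, 0],
    [0, 0, 0],
  ],
  claw=[3, 3, 4.6, 4.6, 4.6],
)

```text
time_s: 8.92
position: [0.6642, 0.0577, 0.0268]
tool_rot: [[0.002, 0.978, -0.208], [-0.001, -0.208, -0.978], [-1.0, 0.002, 0.001]]
ft_force: [-0.9, -0.5, -0.5]
grip_width: 0.0457
```

Run:
```python
from h import *
im,cam=look('w11')
c=cv2.resize(im[185:335,185:385],None,fx=4,fy=4,interpolation=cv2.INTER_CUBIC)
cv2.imwrite('pics/w11c.png',cv2.convertScaleAbs(c,alpha=1.3,beta=10))
```

```text
t 8.92 pos [664.2  57.7  26.8] yawY -12.0 x [ 0.0022 -0.001  -1.    ] F [-0.9 -0.5 -0.5] w 45.7
```

View pics/w11c.png

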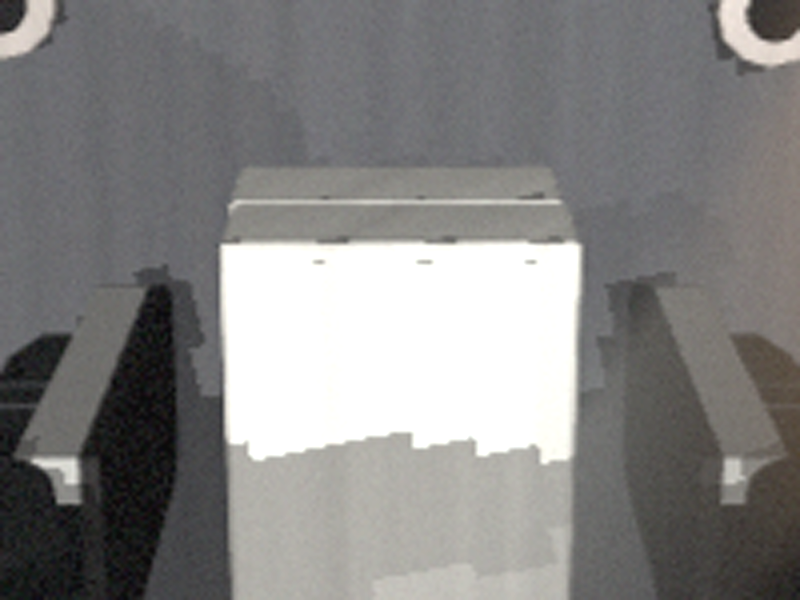

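play_rows(
  travel=[
    [0, 0, 1],
    [0, 0, 2.5],
    [0, 0, 3.5],
    [-1, 0, 3.5],
    [-2.5, -0.3, 2.5],
    [-3, -0.8, 1],
    [-3, -0.9, 0],
    [-3, -0.9, 0],
    [-3, -0.9, 0],
    [-3, -0.8, -0.5],
    [-1.8, -0.5, -0.5],
    [0, 0, 0],
  ],
  rotation=[
    [0, 0, 0],
    [0, 0, 0],
    [0, 0, 0],
    [0, 0, 0.03],
    [0, 0, 0.06],
    [0, 0, 0.06],
    [0, 0, 0.06],
    [0, 0, 0.05],
    [0, 0, 0],
    [0, 0, 0],
    [0, 0, 0],
    [0, 0, 0],
  ],
  claw=[5, 5, 5, 5, 5, 5, 5, 5, 5, 5, 5, 5],
)

```text
time_s: 9.97
position: [0.4512, 0.0063, 0.1689]
tool_rot: [[0.011, 0.998, 0.066], [-0.005, 0.066, -0.998], [-1.0, 0.011, 0.005]]
ft_force: [0.8, -0.2, -0.2]
grip_width: 0.0501
```

Run:
```python
from h import *
im,cam=look('w12')
for b in silver('wrist',im,cam=cam,minv=130,amin=500): print(b)
```

```text
t 9.97 pos [451.2   6.3 168.9] yawY 3.78 x [ 0.011  -0.0047 -0.9999] F [ 0.8 -0.2 -0.2] w 50.1
(array([535.6, 319.7]), array([ 687.7, -101. ]), 687.4, -95.9, 28.1, 58.0, -12.5)
(array([520.4, 299.7]), array([669. , -81.7]), 669.9, -78.5, 10.3, 69.2, -12.4)
(array([264.2, 220.6]), array([436.3, -21.9]), 436.4, -24.0, 33.5, 78.7, 2.5)
```

View pics/w12.png

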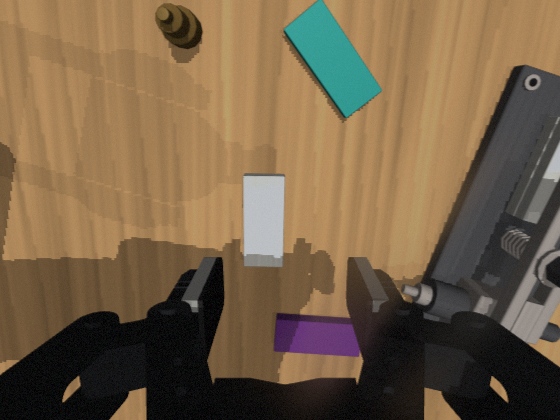

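play_rows(
  travel=[
    [-1.5, -0.7, 0],
    [0, 0, -2],
    [0, 0, -3],
    [0, 0, -3],
    [0, 0, -2.5],
    [0, 0, -1.5],
    [0, 0, 0],
    [0, 0, 0],
  ],
  rotation=[
    [0.0047, 0.011, -0.022],
    [0, 0, 0],
    [0, 0, 0],
    [0, 0, 0],
    [0, 0, 0],
    [0, 0, 0],
    [0, 0, 0],
    [0, 0, 0],
  ],
  claw=[5, 5, 5, 5, 5, 5, 5, 5],
)

```text
time_s: 10.68
position: [0.4484, -0.0016, 0.0509]
tool_rot: [[0.02, 0.999, 0.043], [-0.004, 0.043, -0.999], [-1.0, 0.02, 0.005]]
ft_force: [0.8, -0.4, -0.1]
grip_width: 0.0501
```

Run:
```python
from h import *
im,cam=look('w13')
for b in silver('wrist',im,cam=cam,minv=130,amin=500): print(b)
```

```text
t 10.68 pos [448.4  -1.6  50.9] yawY 2.47 x [ 0.0202 -0.0044 -0.9998] F [ 0.8 -0.4 -0.1] w 50.1
(array([260.3, 240.8]), array([435.4,  -2.3]), 435.1, -4.1, 33.4, 39.8, 2.6)
```

View pics/w13.png

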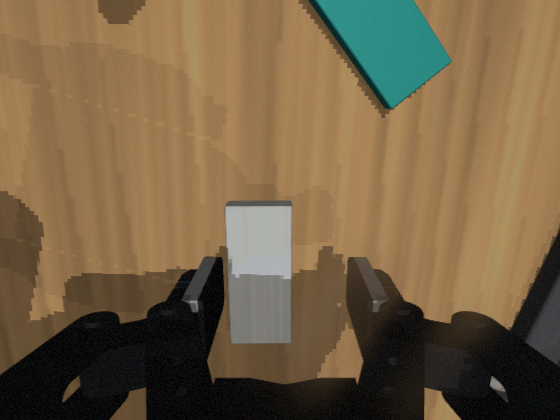

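play_rows(
  travel=[
    [-1.2, 0, 0],
    [0, 0, -0.7],
    [0, 0, -0.7],
    [0, 0, 0],
    [0, 0, 0],
  ],
  rotation=[
    [0.0044, 0.0202, 0],
    [0, 0, 0],
    [0, 0, 0],
    [0, 0, 0],
    [0, 0, 0],
  ],
  claw=[5, 5, 5, 5, 5],
)

```text
time_s: 11.15
position: [0.438, -0.0021, 0.0395]
tool_rot: [[0.006, 0.999, 0.044], [-0.002, 0.044, -0.999], [-1.0, 0.006, 0.002]]
ft_force: [0.0, 0.1, -0.6]
grip_width: 0.0501
```

Run:
```python
from h import *
im,cam=look('w14')
for b in silver('wrist',im,cam=cam,minv=130,amin=500): print(b)
```

```text
t 11.15 pos [438.   -2.1  39.5] yawY 2.5 x [ 0.0062 -0.0018 -1.    ] F [ 0.   0.1 -0.6] w 50.1
(array([280.9, 246.7]), array([435. ,  -1.1]), 434.9, -3.1, 33.4, 37.9, 2.7)
```

View pics/w14.png

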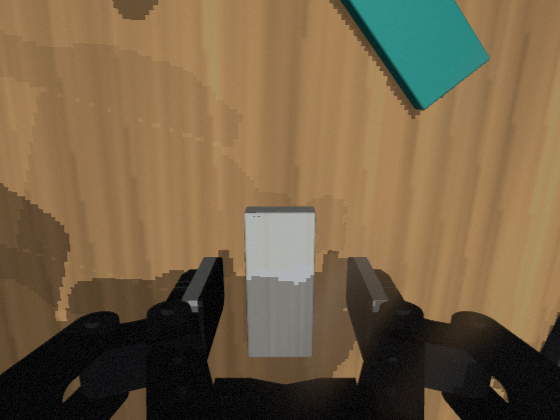

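play_rows(
  travel=[
    [-0.25, 0, -0.3],
    [0, 0, -1],
    [-0.1, 0, -1],
    [0, 0, -1],
    [0, 0, -0.3],
    [0, 0, 0],
  ],
  rotation=[
    [0.002, 0.008, 0],
    [0, 0.002, 0],
    [0, 0.002, 0],
    [0, 0.002, 0],
    [0, 0, 0],
    [0, 0, 0],
  ],
  claw=[5, 5, 5, 5, 5, 5],
)

```text
time_s: 11.7
position: [0.4347, -0.0023, 0.0026]
tool_rot: [[-0.007, 0.999, 0.044], [-0.0, 0.044, -0.999], [-1.0, -0.007, -0.0]]
ft_force: [0.6, 0.2, 0.6]
grip_width: 0.05
```

play_rows(
  travel=[
    [0, 0, -0.22],
    [0, 0, 0],
    [0, 0, 0],
  ],
  rotation=[
    [0, -0.007, 0],
    [0, 0, 0],
    [0, 0, 0],
  ],
  claw=[5, 5, 5],
)

```text
time_s: 11.95
position: [0.435, -0.0024, 0.0009]
tool_rot: [[0.001, 0.999, 0.044], [-0.0, 0.044, -0.999], [-1.0, 0.001, 0.0]]
ft_force: [-0.2, 0.3, -0.3]
grip_width: 0.0506
```

Run:
```python
from h import *
im,cam=look('w15')
```

```text
t 11.95 pos [435.   -2.4   0.9] yawY 2.5 x [ 1.3e-03 -2.0e-04 -1.0e+00] F [-0.2  0.3 -0.3] w 50.6
```

View pics/w15.png

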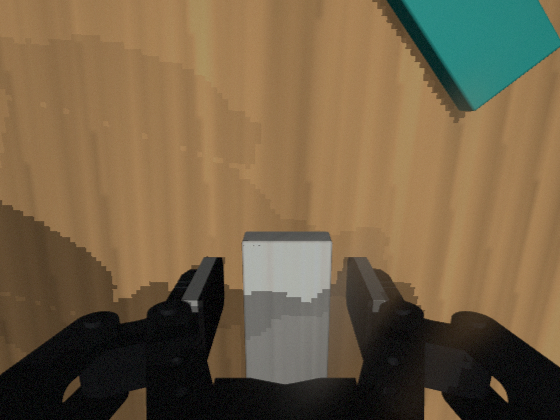

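play_rows(
  travel=[
    [0, 0, -0.08],
    [0, 0, 0],
    [0, 0, 0],
    [0, 0, 0],
    [0, 0, 0],
    [0, 0, 0],
  ],
  rotation=[
    [0, 0, 0],
    [0, 0, 0],
    [0, 0, 0],
    [0, 0, 0],
    [0, 0, 0],
    [0, 0, 0],
  ],
  claw=[3, 3, 3, 3, 3, 3],
)

```text
time_s: 12.5
position: [0.4352, -0.0024, 0.001]
tool_rot: [[0.003, 0.999, 0.044], [-0.001, 0.044, -0.999], [-1.0, 0.003, 0.001]]
ft_force: [0.1, -0.2, -1.1]
grip_width: 0.033
```

play_rows(
  travel=[
    [0, 0, 1],
    [0, 0.2, 2.5],
    [0.5, 0.8, 3.5],
    [2, 1.2, 3.5],
    [3, 1.5, 2.5],
    [3, 1.5, 1],
    [3, 1.5, 0],
    [3, 1.5, 0],
    [3, 1.5, 0],
    [3, 1.3, 0],
    [2, 1, 0],
    [0, 0, 0],
  ],
  rotation=[
    [0, 0, 0],
    [0, 0, 0],
    [0, 0, -0.03],
    [0, 0, -0.05],
    [0, 0, -0.05],
    [0, 0, -0.05],
    [0, 0, -0.05],
    [0, 0, -0.02],
    [0, 0, 0],
    [0, 0, 0],
    [0, 0, 0],
    [0, 0, 0],
  ],
  claw=[3, 3, 3, 3, 3, 3, 3, 3, 3, 3, 3, 3],
)

```text
time_s: 13.5
position: [0.6645, 0.126, 0.1482]
tool_rot: [[-0.002, 0.976, -0.22], [0.006, -0.22, -0.976], [-1.0, -0.003, -0.005]]
ft_force: [0.4, -0.4, -1.5]
grip_width: 0.0325
```

Run:
```python
from h import *
im,cam=look('w16')
```

```text
t 13.5 pos [664.5 126.  148.2] yawY -12.7 x [-0.0015  0.0058 -1.    ] F [ 0.4 -0.4 -1.5] w 32.5
```

View pics/w16.png

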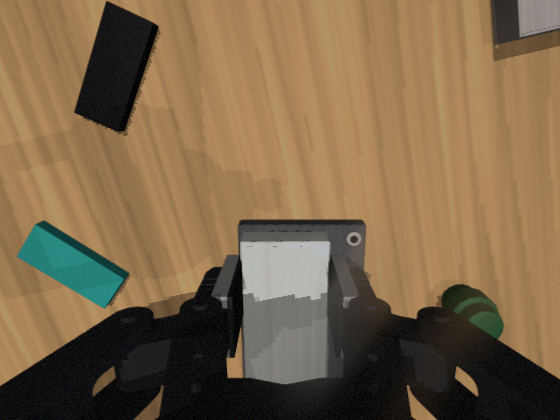

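play_rows(
  travel=[
    [1.2, -0.7, 0],
    [0, 0, -1.5],
    [0, 0, -2.5],
    [0, 0, -2.5],
    [0, 0, -1.5],
    [0, 0, -1],
    [0, 0, 0],
    [0, 0, 0],
  ],
  rotation=[
    [-0.0058, -0.0015, 0.011],
    [0, 0.002, 0],
    [0, 0.002, 0],
    [0, 0.002, 0],
    [0, 0.002, 0],
    [0, 0.002, 0],
    [0, 0, 0],
    [0, 0, 0],
  ],
  claw=[3, 3, 3, 3, 3, 3, 3, 3],
)

```text
time_s: 14.22
position: [0.6692, 0.1148, 0.0549]
tool_rot: [[-0.017, 0.978, -0.21], [-0.002, -0.21, -0.978], [-1.0, -0.016, 0.005]]
ft_force: [-0.5, -0.2, -0.9]
grip_width: 0.0325
```

play_rows(
  travel=[
    [0.9, 0.2, -0.2],
    [0, 0, -0.5],
    [0, 0, 0],
    [0, 0, 0],
  ],
  rotation=[
    [0.002, -0.017, 0],
    [0, 0, 0],
    [0, 0, 0],
    [0, 0, 0],
  ],
  claw=[3, 3, 3, 3],
)

```text
time_s: 14.55
position: [0.6803, 0.1168, 0.051]
tool_rot: [[0.007, 0.978, -0.21], [0.001, -0.21, -0.978], [-1.0, 0.007, -0.002]]
ft_force: [0.2, -0.5, -1.3]
grip_width: 0.0328
```

play_rows(
  travel=[
    [-0.2, 0.05, -0.4],
    [0, 0, -0.3],
    [0, 0, 0],
    [0, 0, 0],
  ],
  rotation=[
    [-0.001, 0.007, 0],
    [0, 0, 0],
    [0, 0, 0],
    [0, 0, 0],
  ],
  claw=[3, 3, 3, 3],
)

```text
time_s: 14.88
position: [0.6784, 0.1175, 0.0443]
tool_rot: [[0.001, 0.978, -0.21], [-0.001, -0.21, -0.978], [-1.0, 0.001, 0.0]]
ft_force: [-0.3, 0.1, -0.5]
grip_width: 0.0329
```

play_rows(
  travel=[
    [0, 0, -0.2],
    [0, 0, 0],
    [0, 0, 0],
  ],
  rotation=[
    [0, 0, 0],
    [0, 0, 0],
    [0, 0, 0],
  ],
  claw=[3, 3, 3],
)

```text
time_s: 15.13
position: [0.6784, 0.1175, 0.0421]
tool_rot: [[0.001, 0.978, -0.21], [-0.001, -0.21, -0.978], [-1.0, 0.001, 0.0]]
ft_force: [-0.6, 0.6, -1.5]
grip_width: 0.0331
```

Run:
```python
from h import *
im,cam=look('w17')
c=cv2.resize(im[225:385,185:385],None,fx=4,fy=3.7,interpolation=cv2.INTER_CUBIC)
cv2.imwrite('pics/w17c.png',cv2.convertScaleAbs(c,alpha=1.3,beta=10))
i=env.get_image('side')[:,:,::-1]
cv2.imwrite('pics/s17c.png',cv2.resize(i[150:250,270:360],None,fx=6,fy=6,interpolation=cv2.INTER_CUBIC))
```

```text
t 15.13 pos [678.4 117.5  42.1] yawY -12.13 x [ 1.1e-03 -7.0e-04 -1.0e+00] F [-0.6  0.6 -1.5] w 33.1
```

View pics/w17c.png

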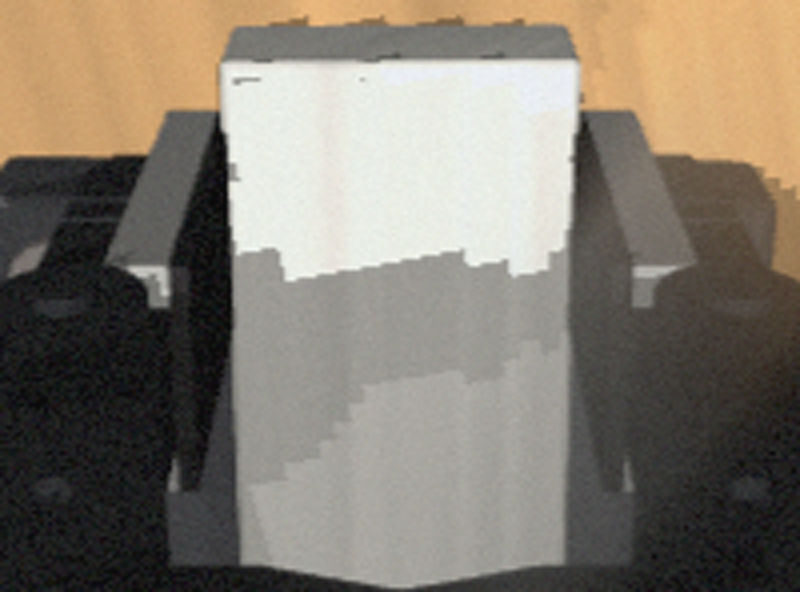

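View pics/s17c.png

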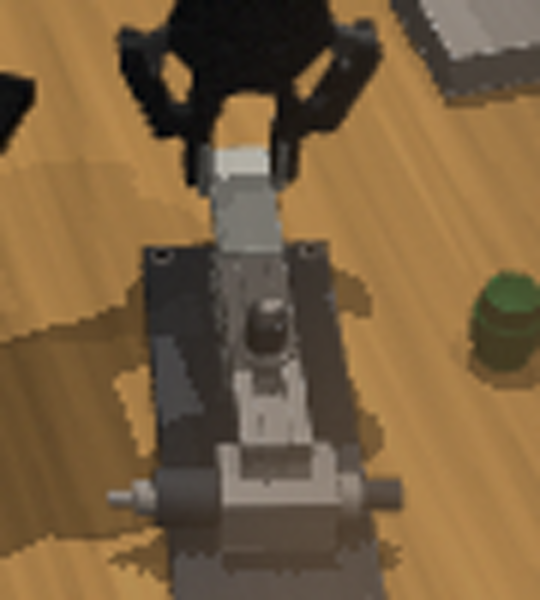

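play_rows(
  travel=[
    [-0.1, -0.5, 0],
    [-0.2, -0.9, 0],
    [-0.2, -0.9, 0],
    [0, 0, 0],
  ],
  rotation=[
    [0, 0, 0],
    [0, 0, 0],
    [0, 0, 0],
    [0, 0, 0],
  ],
  claw=[3, 3, 3, 3],
)

```text
time_s: 15.57
position: [0.6729, 0.0923, 0.0423]
tool_rot: [[0.001, 0.978, -0.209], [-0.001, -0.209, -0.978], [-1.0, 0.001, 0.001]]
ft_force: [-0.6, -0.3, -0.4]
grip_width: 0.0332
```

play_rows(
  travel=[
    [-0.15, -0.6, 0],
    [-0.2, -0.9, 0],
    [-0.2, -0.9, 0],
    [-0.15, -0.6, 0],
    [0, 0, 0],
  ],
  rotation=[
    [0, 0, 0],
    [0, 0, 0],
    [0, 0, 0],
    [0, 0, 0],
    [0, 0, 0],
  ],
  claw=[3, 3, 3, 3, 3],
)

```text
time_s: 15.98
position: [0.6649, 0.0577, 0.0425]
tool_rot: [[0.001, 0.977, -0.211], [-0.001, -0.211, -0.977], [-1.0, 0.002, 0.001]]
ft_force: [0.1, 0.1, -1.3]
grip_width: 0.0329
```

Run:
```python
from h import *
im,cam=look('w18')
c=cv2.resize(im[185:335,185:385],None,fx=4,fy=4,interpolation=cv2.INTER_CUBIC)
cv2.imwrite('pics/w18c.png',cv2.convertScaleAbs(c,alpha=1.3,beta=10))
```

```text
t 15.98 pos [664.9  57.7  42.5] yawY -12.19 x [ 0.0014 -0.0011 -1.    ] F [ 0.1  0.1 -1.3] w 32.9
```

View pics/w18c.png

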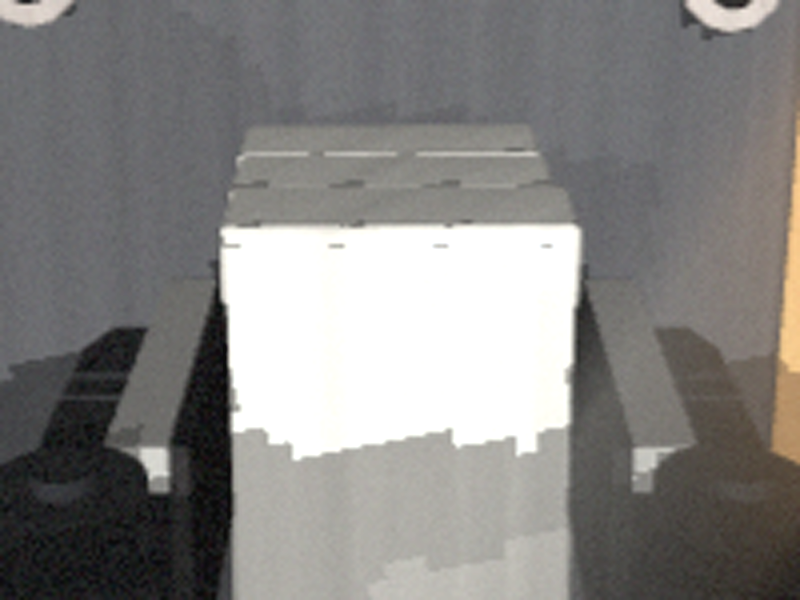

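Run:
```python
from h import *
cam=K('wrist');o=env.observe();R=o['tool_rot'];t=o['position']
def tl(x,y,z): return ((R.T@(p2w('wrist',(185+x/4-.4,185+y/4-.4),z,cam)-t))[1:]*1000).round(1)
print('low',tl(247,125,.015),tl(531,125,.015)); print('mid',tl(239,157,.027),tl(545,157,.027)); print('held top',tl(221,228,t[2]+.0105),tl(581,228,t[2]+.0105),'held bot',tl(230,188,t[2]-.001),tl(572,188,t[2]-.001))
```

```text
low [-19.2 -16.4] [ 14.3 -16.4]
mid [-18.9 -16.4] [ 14.9 -16.4]
held top [-17.8 -17.9] [ 15.8 -17.9] held bot [-18.3 -17.8] [ 16.2 -17.8]
```

play_rows(
  travel=[
    [-0.15, -0.13, 0],
    [0, 0, 0],
    [0, 0, -0.2],
    [0, 0, 0],
    [0, 0, 0],
  ],
  rotation=[
    [0, 0, 0],
    [0, 0, 0],
    [0, 0, 0],
    [0, 0, 0],
    [0, 0, 0],
  ],
  claw=[3, 3, 3, 3, 3],
)

```text
time_s: 16.45
position: [0.6635, 0.0577, 0.0404]
tool_rot: [[0.002, 0.978, -0.21], [-0.001, -0.21, -0.978], [-1.0, 0.002, 0.0]]
ft_force: [0.6, 0.2, -0.6]
grip_width: 0.0326
```

Run:
```python
from h import *
im,cam=look('w19')
c=cv2.resize(im[185:335,185:385],None,fx=4,fy=4,interpolation=cv2.INTER_CUBIC)
cv2.imwrite('pics/w19c.png',cv2.convertScaleAbs(c,alpha=1.3,beta=10))
```

```text
t 16.45 pos [663.5  57.7  40.4] yawY -12.13 x [ 1.9e-03 -6.0e-04 -1.0e+00] F [ 0.6  0.2 -0.6] w 32.6
```

View pics/w19c.png

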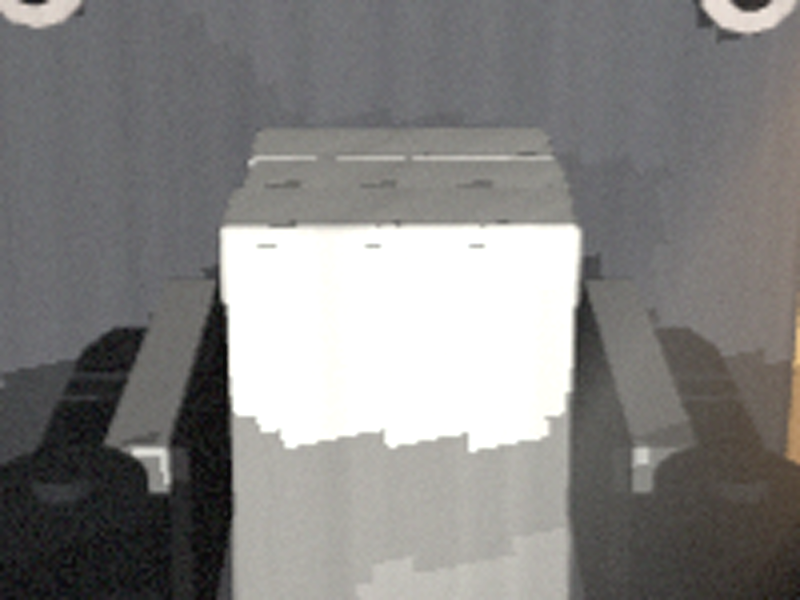

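play_rows(
  travel=[
    [-0.02, -0.16, 0.03],
    [0, 0, 0],
    [0, 0, -0.08],
    [0, 0, 0],
  ],
  rotation=[
    [0, 0, 0],
    [0, 0, 0],
    [0, 0, 0],
    [0, 0, 0],
  ],
  claw=[3, 3, 3, 3],
)

```text
time_s: 16.83
position: [0.6633, 0.0564, 0.0398]
tool_rot: [[0.002, 0.978, -0.21], [-0.001, -0.21, -0.978], [-1.0, 0.002, 0.0]]
ft_force: [-0.5, -0.2, -1.1]
grip_width: 0.0331
```

Good: the plate moved 1.3 mm in and is at resting height. Now I release it.

play_rows(
  travel=[
    [0, 0, 0],
    [0, 0, 0],
    [0, 0, 0],
    [0, 0, 0],
  ],
  rotation=[
    [0, 0, 0],
    [0, 0, 0],
    [0, 0, 0],
    [0, 0, 0],
  ],
  claw=[4.6, 4.6, 4.6, 4.6],
)

```text
time_s: 17.17
position: [0.6637, 0.0563, 0.0403]
tool_rot: [[0.003, 0.978, -0.209], [-0.001, -0.209, -0.978], [-1.0, 0.003, 0.0]]
ft_force: [-0.4, -0.6, 0.5]
grip_width: 0.046
```

Run:
```python
from h import *
im,cam=look('w20')
c=cv2.resize(im[185:335,185:385],None,fx=4,fy=4,interpolation=cv2.INTER_CUBIC)
cv2.imwrite('pics/w20c.png',cv2.convertScaleAbs(c,alpha=1.3,beta=10))
```

```text
t 17.17 pos [663.7  56.3  40.3] yawY -12.09 x [ 3.e-03 -7.e-04 -1.e+00] F [-0.4 -0.6  0.5] w 46.0
```

View pics/w20c.png

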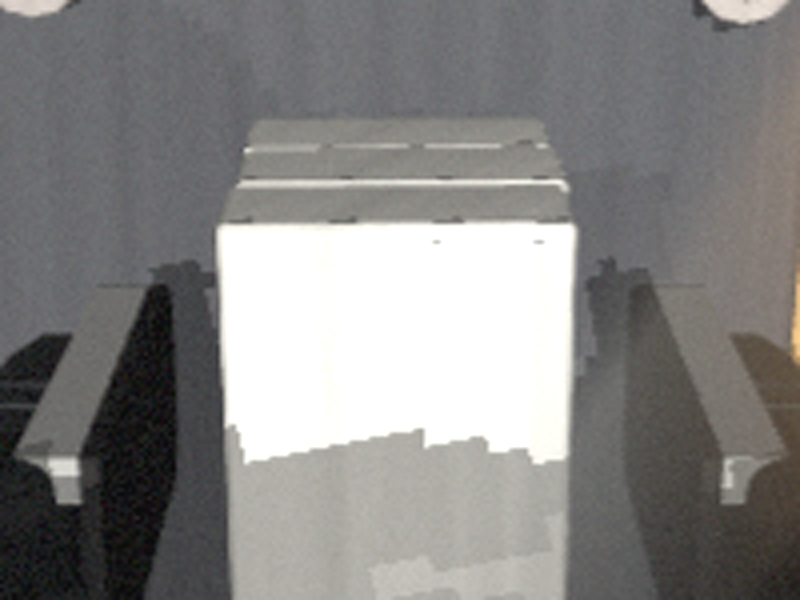

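play_rows(
  travel=[
    [0, 0, 1],
    [0, 0, 2.5],
    [0, 0, 3.5],
    [0, 0, 3.5],
    [0, -0.3, 3],
    [-0.3, -1, 2],
    [-0.4, -1.5, 0.5],
    [-0.4, -1.5, 0],
    [-0.4, -1.5, 0],
    [-0.4, -1.5, 0],
    [-0.2, -0.9, 0],
    [0, 0, 0],
  ],
  rotation=[
    [0, 0, 0],
    [0, 0, 0],
    [0, 0, 0.05],
    [0, 0, 0.12],
    [0, 0, 0.12],
    [0, 0, 0.12],
    [0, 0, 0.12],
    [0, 0, 0.12],
    [0, 0, 0.12],
    [0, 0, 0.12],
    [0, 0, 0.12],
    [0, 0, 0.12],
  ],
  claw=[4.8, 4.8, 5, 6, 7, 7, 7, 7, 7, 7, 7, 7],
)

```text
time_s: 18.22
position: [0.6392, -0.0279, 0.2192]
tool_rot: [[0.015, 0.574, 0.819], [-0.003, 0.819, -0.574], [-1.0, 0.006, 0.015]]
ft_force: [-0.0, 0.6, -0.5]
grip_width: 0.0701
```

play_rows(
  travel=[
    [0, 0, 0],
    [0, 0, 0],
    [0, 0, 0],
    [0, 0, 0],
    [0, 0, 0],
  ],
  rotation=[
    [0, 0, 0.12],
    [0, 0, 0.12],
    [0, 0, 0.12],
    [0, 0, 0.05],
    [0, 0, 0],
  ],
  claw=[7, 7, 7, 7, 7],
)

```text
time_s: 18.63
position: [0.6384, -0.0293, 0.2244]
tool_rot: [[0.02, 0.176, 0.984], [0.003, 0.984, -0.176], [-1.0, 0.006, 0.019]]
ft_force: [0.2, 0.3, 0.7]
grip_width: 0.0697
```

Run:
```python
from h import *
im,cam=look('w21');print(env.observe()['q'])
```

```text
t 18.63 pos [638.4 -29.3 224.4] yawY 79.84 x [ 0.0199  0.0027 -0.9998] F [0.2 0.3 0.7] w 69.7
[-13.39146949  30.71447596  60.419649     0.41419247  87.77159269
 -93.09685002]
```

View pics/w21.png

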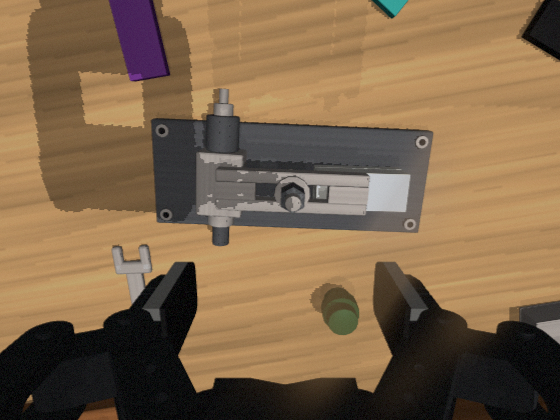

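Run:
```python
from h import *
cam=K('wrist')
H=[p2w('wrist',q,.015,cam)[:2]*1000 for q in[(161,131),(166,215),(422,142),(410,225)]]
H=np.array(H);print(H.round(1),H.mean(0),ang(H[2]-H[0])-90,ang(H[3]-H[1])-90,np.linalg.norm(H[2]-H[0]),np.linalg.norm(H[0]-H[1]))
print('stud',p2w('wrist',(293.5,204),.102,cam)*1000)
o=env.observe();print(o['position']*1000,'e',o['tool_rot'][:,1],)
im=cv2.imread('pics/w21.png');cv2.imwrite('pics/w21c.png',cv2.resize(im[100:250,140:440],None,fx=2.6,fy=2.6,interpolation=cv2.INTER_CUBIC))
```

```text
[[ 578.1 -132.8]
 [ 657.  -150. ]
 [ 631.   101.9]
 [ 710.5   84.1]] [644.13269909 -24.20825359] -12.709999999999994 -12.879999999999995 240.63189760026557 80.72858151315435
stud [643.31396351 -23.63760525 102.        ]
[638.51037228 -29.31805938 224.48786422] e [0.17885587 0.98385584 0.00618531]
```

View pics/w21c.png

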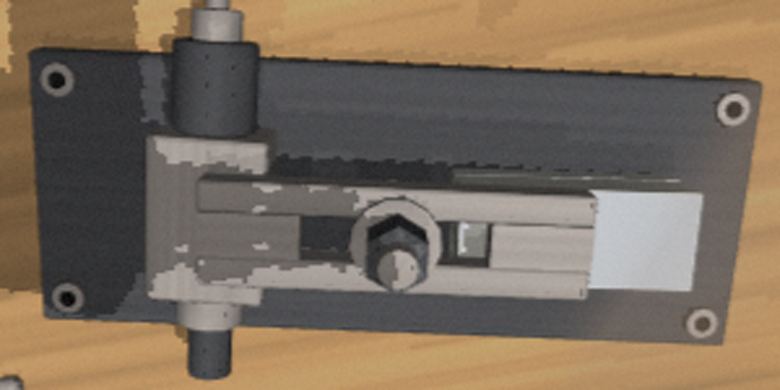

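play_rows(
  travel=[
    [0.5, 0.5, 0],
    [0, 0, 0],
    [0, 0, -2],
    [0, 0, -3],
    [0, 0, -2.5],
    [0, 0, -1.5],
    [0, 0, 0],
    [0, 0, 0],
  ],
  rotation=[
    [-0.0027, 0.0199, -0.044],
    [0, 0, 0],
    [0, 0, 0],
    [0, 0, 0],
    [0, 0, 0],
    [0, 0, 0],
    [0, 0, 0],
    [0, 0, 0],
  ],
  claw=[7, 7, 7, 7, 7, 7, 7, 7],
)

```text
time_s: 19.35
position: [0.6431, -0.0245, 0.1358]
tool_rot: [[0.009, 0.23, 0.973], [-0.002, 0.973, -0.23], [-1.0, -0.0, 0.009]]
ft_force: [-0.6, -0.1, 0.1]
grip_width: 0.07
```

Run:
```python
from h import *
im,cam=look('w22');print(env.observe()['tool_rot'].round(4))
```

```text
t 19.35 pos [643.1 -24.5 135.8] yawY 76.72 x [ 0.0089 -0.0024 -1.    ] F [-0.6 -0.1  0.1] w 70.0
[[ 9.000e-03  2.299e-01  9.732e-01]
 [-2.400e-03  9.732e-01 -2.299e-01]
 [-1.000e+00 -3.000e-04  9.300e-03]]
```

View pics/w22.png

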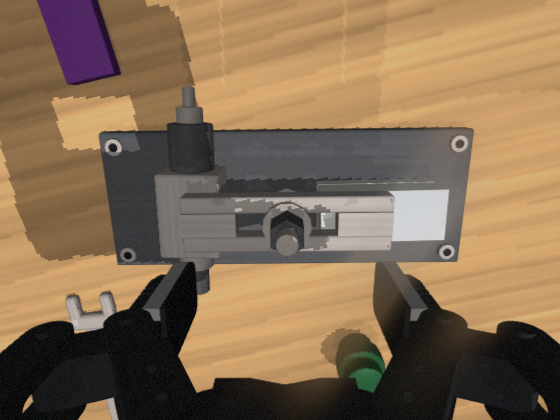

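play_rows(
  travel=[
    [0.08, 0.05, -0.5],
    [0, 0, -1.5],
    [0, 0, -1.5],
    [0, 0, -1.5],
    [0, 0, -0.8],
    [0, 0, 0],
    [0, 0, 0],
  ],
  rotation=[
    [0.0024, 0.0089, 0.01],
    [0, 0, 0],
    [0, 0, 0],
    [0, 0, 0],
    [0, 0, 0],
    [0, 0, 0],
    [0, 0, 0],
  ],
  claw=[7, 7, 7, 7, 7, 7, 7],
)

```text
time_s: 19.98
position: [0.6481, -0.0249, 0.0839]
tool_rot: [[0.013, 0.217, 0.976], [-0.003, 0.976, -0.217], [-1.0, 0.0, 0.014]]
ft_force: [-0.9, -0.4, 0.3]
grip_width: 0.0702
```

Run:
```python
from h import *
im,cam=look('w23');print(env.observe()['tool_rot'].round(4))
```

```text
t 19.98 pos [648.1 -24.9  83.9] yawY 77.45 x [ 0.0134 -0.0027 -0.9999] F [-0.9 -0.4  0.3] w 70.2
[[ 1.380e-02  2.174e-01  9.760e-01]
 [-2.700e-03  9.761e-01 -2.174e-01]
 [-9.999e-01  3.000e-04  1.400e-02]]
```

View pics/w23.png

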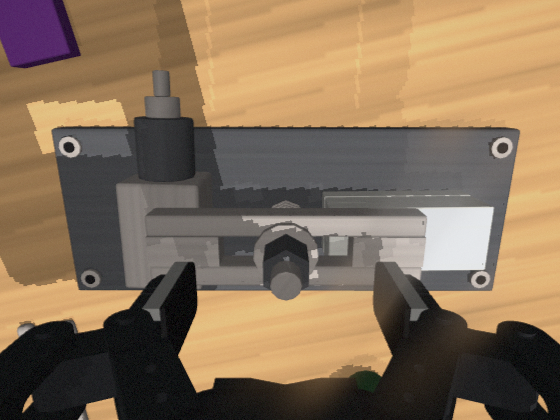

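play_rows(
  travel=[
    [-0.4, 0.07, 0],
    [0, 0, -0.6],
    [-0.05, 0, -0.5],
    [0, 0, 0],
    [0, 0, 0],
  ],
  rotation=[
    [0.0027, 0.0134, 0],
    [0, 0, 0],
    [0, 0.003, 0],
    [0, 0, 0],
    [0, 0, 0],
  ],
  claw=[7, 7, 7, 7, 7],
)

```text
time_s: 20.45
position: [0.6444, -0.0244, 0.0752]
tool_rot: [[0.0, 0.217, 0.976], [-0.001, 0.976, -0.217], [-1.0, -0.001, 0.001]]
ft_force: [1.0, 0.2, 0.4]
grip_width: 0.0698
```

Run:
```python
from h import *
im,cam=look('w24');print(env.observe()['tool_rot'].round(4))
```

```text
t 20.45 pos [644.4 -24.4  75.2] yawY 77.46 x [ 4.e-04 -8.e-04 -1.e+00] F [1.  0.2 0.4] w 69.8
[[ 1.000e-04  2.172e-01  9.761e-01]
 [-7.000e-04  9.761e-01 -2.172e-01]
 [-1.000e+00 -7.000e-04  3.000e-04]]
```

View pics/w24.png

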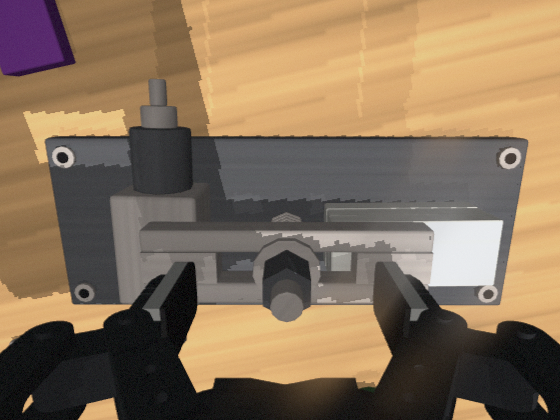

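play_rows(
  travel=[
    [0, 0, -0.4],
    [0, 0, -0.4],
    [0, 0, -0.3],
    [0, 0, 0],
  ],
  rotation=[
    [0, 0.002, 0],
    [0, 0.002, 0],
    [0, 0, 0],
    [0, 0, 0],
  ],
  claw=[7, 7, 7, 7],
)

```text
time_s: 20.83
position: [0.6444, -0.0244, 0.0632]
tool_rot: [[-0.004, 0.217, 0.976], [-0.001, 0.976, -0.217], [-1.0, -0.002, -0.004]]
ft_force: [-0.2, 1.2, -0.2]
grip_width: 0.0698
```

play_rows(
  travel=[
    [0, 0, -0.2],
    [0, 0, -0.2],
    [0, 0, 0],
  ],
  rotation=[
    [0.001, -0.004, 0],
    [0, 0, 0],
    [0, 0, 0],
  ],
  claw=[7, 7, 7],
)

```text
time_s: 21.08
position: [0.6447, -0.0244, 0.0592]
tool_rot: [[0.001, 0.217, 0.976], [0.0, 0.976, -0.217], [-1.0, 0.0, 0.001]]
ft_force: [-1.0, 0.4, 2.7]
grip_width: 0.0702
```

play_rows(
  travel=[
    [0, 0, -0.15],
    [0, 0, -0.15],
    [0, 0, 0],
  ],
  rotation=[
    [0, 0, 0],
    [0, 0, 0],
    [0, 0, 0],
  ],
  claw=[7, 7, 7],
)

```text
time_s: 21.33
position: [0.6447, -0.0244, 0.0577]
tool_rot: [[0.002, 0.217, 0.976], [-0.0, 0.976, -0.217], [-1.0, 0.0, 0.002]]
ft_force: [-1.7, 0.8, 3.2]
grip_width: 0.07
```

Run:
```python
from h import *
im,cam=look('w25');o=env.observe();print(o['tool_rot'].round(4),o['wrist_torque'])
cv2.imwrite('pics/w25c.png',cv2.resize(im[180:330,90:490],None,fx=2,fy=2,interpolation=cv2.INTER_CUBIC))
```

```text
t 21.33 pos [644.7 -24.4  57.7] yawY 77.47 x [ 2.5e-03 -3.0e-04 -1.0e+00] F [-1.7  0.8  3.2] w 70.0
[[ 2.400e-03  2.169e-01  9.762e-01]
 [-3.000e-04  9.762e-01 -2.169e-01]
 [-1.000e+00  2.000e-04  2.400e-03]] [0.06971953 0.33820636 0.03514845]
```

View pics/w25c.png

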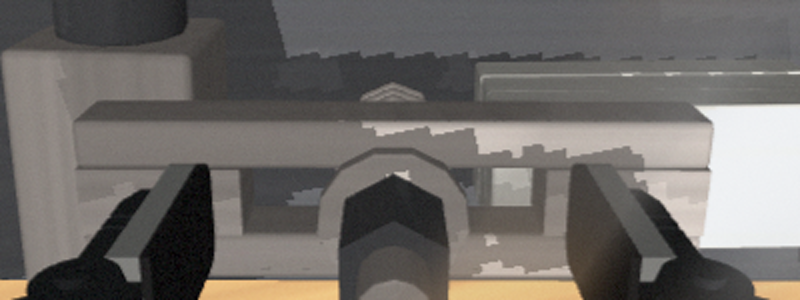

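play_rows(
  travel=[
    [0, 0, -0.15],
    [0, 0, -0.15],
    [0, 0, -0.1],
  ],
  rotation=[
    [0, 0, 0],
    [0, 0, 0],
    [0, 0, 0],
  ],
  claw=[7, 7, 7],
)

```text
time_s: 21.63
position: [0.6448, -0.0244, 0.0573]
tool_rot: [[0.005, 0.217, 0.976], [-0.001, 0.976, -0.217], [-1.0, -0.0, 0.005]]
ft_force: [-4.3, 0.8, 6.9]
grip_width: 0.0696
```

play_rows(
  travel=[
    [0, 0, -0.2],
    [0, 0, -0.3],
    [0, 0, -0.3],
  ],
  rotation=[
    [0.001, 0.005, 0],
    [0, 0, 0],
    [0, 0, 0],
  ],
  claw=[7, 7, 7],
)

```text
time_s: 21.88
position: [0.6448, -0.0244, 0.0572]
tool_rot: [[0.004, 0.217, 0.976], [-0.002, 0.976, -0.217], [-1.0, -0.001, 0.004]]
ft_force: [-11.3, 0.5, 25.3]
grip_width: 0.0698
```

Run:
```python
from h import *
im,cam=look('w26');o=env.observe();print(o['tool_rot'].round(4),o['wrist_torque'])
cv2.imwrite('pics/w26c.png',cv2.resize(im[180:330,90:490],None,fx=2,fy=2,interpolation=cv2.INTER_CUBIC))
```

```text
t 21.88 pos [644.8 -24.4  57.2] yawY 77.49 x [ 0.0037 -0.0017 -1.    ] F [-11.3   0.5  25.3] w 69.8
[[ 3.900e-03  2.165e-01  9.763e-01]
 [-1.700e-03  9.763e-01 -2.165e-01]
 [-1.000e+00 -9.000e-04  4.100e-03]] [ 0.37402059  1.70848865 -0.09012909]
```

View pics/w26c.png

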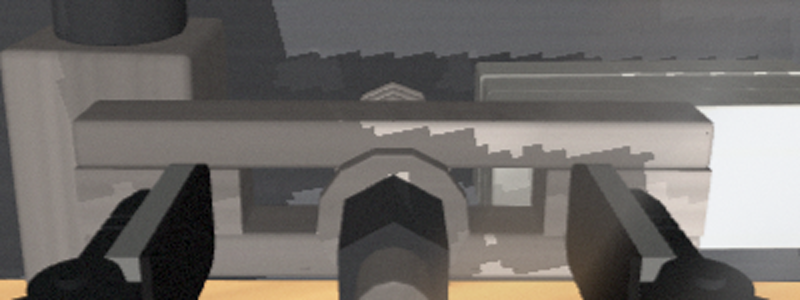

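play_rows(
  travel=[
    [-0.1, 0, -0.2],
  ],
  rotation=[
    [0.001, 0, 0],
  ],
  claw=[7],
)

```text
time_s: 22.02
position: [0.6447, -0.0244, 0.0573]
tool_rot: [[0.008, 0.217, 0.976], [-0.001, 0.976, -0.217], [-1.0, 0.0, 0.008]]
ft_force: [3.0, 0.9, 6.9]
grip_width: 0.0701
```

Run:
```python
from h import *
im,cam=look('w27');o=env.observe();print(o['tool_rot'].round(4),o['wrist_torque'])
A,B=(90+75/2-.2,180+122/2-.2),(90+712/2-.2,180+122/2-.2)
for z in(.062,.065,.068,.070):
    a,b=p2w('wrist',A,z,cam),p2w('wrist',B,z,cam);print(z,np.linalg.norm(a-b)*1000)
i=env.get_image('side')[:,:,::-1]; s=env.get_image('scene')[:,:,::-1]
cv2.imwrite('pics/s27.png',i);cv2.imwrite('pics/sc27.png',s)
cv2.imwrite('pics/s27c.png',cv2.resize(i[180:270,270:350],None,fx=6,fy=6,interpolation=cv2.INTER_CUBIC))
cv2.imwrite('pics/sc27c.png',cv2.resize(s[160:280,190:310],None,fx=5,fy=5,interpolation=cv2.INTER_CUBIC))
```

```text
t 22.02 pos [644.7 -24.4  57.3] yawY 77.49 x [ 0.0076 -0.0013 -1.    ] F [3.  0.9 6.9] w 70.1
[[ 8.100e-03  2.165e-01  9.762e-01]
 [-1.300e-03  9.763e-01 -2.165e-01]
 [-1.000e+00  5.000e-04  8.200e-03]] [ 0.14471185  0.59179822 -0.05608061]
0.062 124.09581216083777
0.065 121.38399503786721
0.068 118.67217791489668
0.07 116.86429983291627
```

View pics/s27c.png

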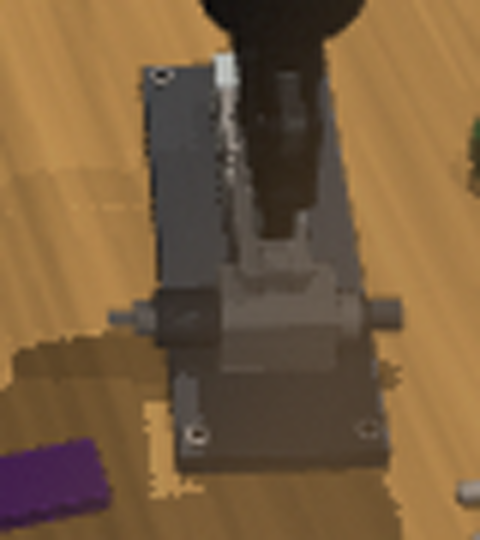

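View pics/sc27c.png

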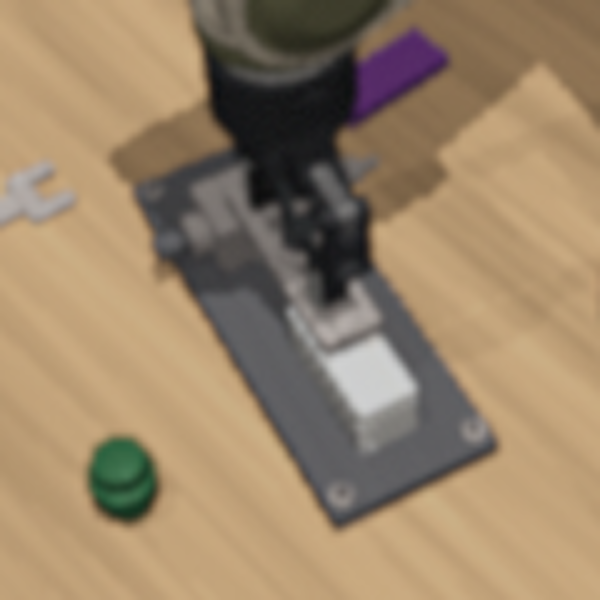

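View pics/w27.png

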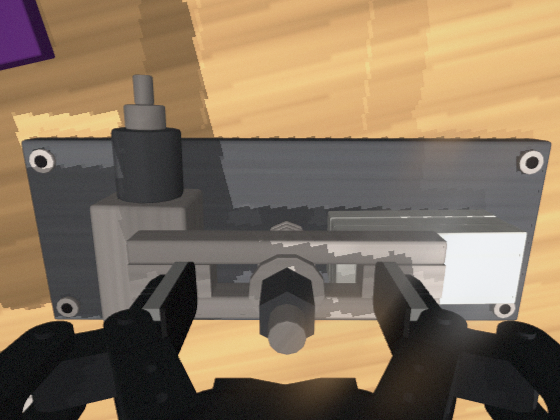

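play_rows(
  travel=[
    [-0.05, 0, -0.25],
    [-0.05, 0, -0.25],
    [-0.05, 0, -0.25],
  ],
  rotation=[
    [0.001, 0.005, 0],
    [0.001, 0.004, 0],
    [0.001, 0.004, 0],
  ],
  claw=[7, 7, 7],
)

```text
time_s: 22.42
position: [0.6447, -0.0244, 0.0572]
tool_rot: [[0.002, 0.216, 0.976], [-0.0, 0.976, -0.216], [-1.0, 0.0, 0.002]]
ft_force: [-6.2, 2.2, 19.2]
grip_width: 0.0703
```

Run:
```python
from h import *
for k in range(4):
    im,cam=look('w28')
o=env.observe();e=o['tool_rot'][:,2];print('torque about strap x',o['wrist_torque']@e,o['wrist_torque'])
i=env.get_image('side')[:,:,::-1];cv2.imwrite('pics/s28.png',i)
cv2.imwrite('pics/w28c.png',cv2.resize(im[180:330,90:490],None,fx=2,fy=2,interpolation=cv2.INTER_CUBIC))
```

```text
t 22.42 pos [644.7 -24.4  57.2] yawY 77.52 x [ 2.4e-03 -3.0e-04 -1.0e+00] F [-6.2  2.2 19.2] w 70.3
t 22.47 pos [644.7 -24.4  57.2] yawY 77.52 x [ 2.3e-03 -2.0e-04 -1.0e+00] F [-6.6  0.8 19.8] w 70.2
t 22.52 pos [644.7 -24.4  57.2] yawY 77.52 x [ 2.4e-03 -2.0e-04 -1.0e+00] F [-7.   1.  20.1] w 70.0
t 22.57 pos [644.7 -24.4  57.2] yawY 77.52 x [ 2.4e-03 -2.0e-04 -1.0e+00] F [-5.4  1.3 19.4] w 70.1
torque about strap x -0.0903438553311645 [ 0.1486382   1.08818876 -0.07808117]
```

View pics/w28c.png

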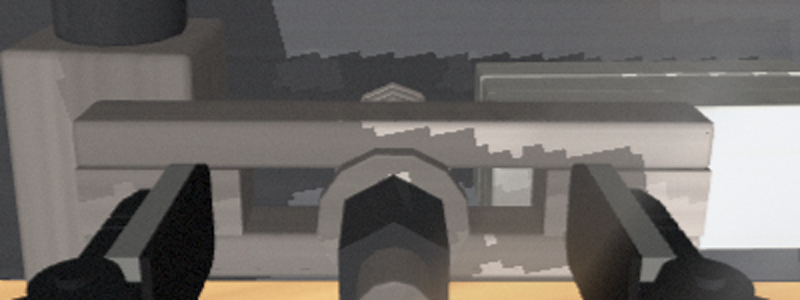

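View pics/s28.png

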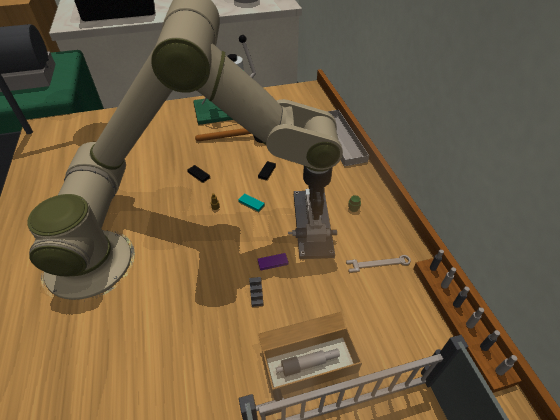

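```bash
python3 -c "
from rig import env
print(env.close_job())"
```

```text
the job is handed in; nothing more can be done
None
```

I stacked both loose aluminium plates on the plate already at the packing end. I then pressed the strap down with the open fingers, one on each side of the nut, and handed in still holding about 19 N down at 22.6 s of the 61 s.

**Stack:** in the last close view after release, the plate ends and sides lined up to about 1 mm.

**Strap:** the press stopped hard at TCP z 57.2 mm and would go no lower even at 25 N. Both ends of the strap sit on the same image row, so it looks level. The moment about the strap's x axis was only about 0.1 N m. The push held steady over the last three readings.

**Surroundings:** the final side view showed the look-alike plates and other bystanders it covers unmoved. I saw no sign that the holder or lower plate had shifted.

**Checks that disagreed or fell short:**
- **Scene camera:** it read about 11 mm off in y against the side and wrist cameras, so I worked from the wrist camera.
- **Strap height:** the wrist image gave about 62 mm for the pressed strap top, against 65 mm expected. I trusted the hard stop more than that measurement.
- **Side force:** about 6 N sideways along x remains while pressing.
- **Early touch:** the first plate touched the lower plate at about 4 N while I was approaching, before it was slid in. It did not visibly move.

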